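Clear and tip out the pipe-stub trough

ROBOT

A 7-joint arm with a two-finger parallel gripper is mounted at the origin on the work surface. World frame = base frame: x ahead of the robot, y to its left, z up, the work surface at z = 0. Lengths are in m, angles in rad, forces in N, time in s.
With the tool pointing down it reaches from about 0.425 to 0.95 m from the base axis. Payload 16.7 kg.
Tool frame: the origin (TCP) lies between the finger pads; the fingertips stand 8 mm ahead of it and the grasp point (between the pads) lies 11 mm behind it; z points along the fingers, y is the line along which they close (so a half turn about z gives the same grasp; the last joint's range is limited). The gripper opens to 94 mm and grips with 3 to 60 N. Pads are 16 mm wide; open, the fingers measure 119 mm over their backs; the gripper's body (75 mm by 177 mm) begins 78 mm behind the grasp point.
Start: joints at [0.981, 0.426, 0.074, 1.606, -0.034, 1.111, -0.067], TCP at [0.288, -0.61, 0.213] pointing down, gripper open.
Joint ranges: [-2.85, 2.85], [-0.5, 2.14], [-1.23, 1.37], [0.21, 2.46], [-1.02, 4.16], [0.16, 2.05], [-2.73, 2.73]. Speed limits (rad/s): [1.89, 1.89, 2.39, 2.39, 3.01, 3.01, 3.01].

INTERFACE

Orientations are given as a 3x3 rotation matrix whose columns are the frame's x, y, z axes.
In Python, from plant import readout, eyes, close_job gives the robot as it stands.
- The arm moves only by the tool play_rows, never from a script. Its argument "moves" is a list of rows, each a list of 6 numbers: the shift along the tool's x, y, z in units of 150 mm (1.0 is 150 mm), then the turn, a rotation vector about the tool's x, y, z in units of 60 degrees (1.0 is 60 degrees). In form: [[tx, ty, tz, ax, ay, az], ...]. A call has 1 to 5 rows; each row shifts and turns the commanded pose from where the row before left it, along the tool's axes as they then stand; what a row does not reach is not made up. A row lasts 1/8 s, in which the tool goes at most 62.5 mm and 10.7 degrees, less where a joint would pass 70% of its speed; a pose out of reach is approached as far as the arm can. A call with a number of a shift or a turn outside -1 to 1 is refused whole. A call with a gripper value outside its range is refused whole. "hand" is the closure, from 0 (fully open) to 1 (shut), set as the call begins (left out, the last holds). The fingers move at their own pace and stop on an object; "grip_force" is the grip in N (left out, the last holds). Time passes only in rows, so rows that do not move let the fingers close. It gives the time, the measured TCP pose, the force, the opening and the grip force at its end, in the units of the state.
- readout.read_state(): the state, without advancing time (a new reading comes with each control period).
- eyes.grab_frame(name): name is "scene" or "top" or "wrist"; returns (picture, depth): 480x640x3 uint8, blue, green, red; 480x640 float32, m along the optical axis (not along the pixel's ray), 0 where there is no reading.
- eyes.camera_model(name): a dict with "fx", "fy", "cx", "cy" (pixels), "k1" (the pictures are not rectified: a ray, as slopes to the right and down, at radius r is drawn at 1 + k1 r^2 times it, then the intrinsics apply), "R" (3x3) and "t" (3): a world point X has camera coordinates R X + t. Camera axes: x right, y down, z forward; pixel columns grow to the right and rows downward; lengths in m; the calibration is good to about 2 mm. A picture is of the moment at which its call begins: read the wrist's pose just before it. camera_model takes no time and is no camera call; for the wrist camera it gives the pose at the moment of the call.
- close_job(): hands the job in; it is judged then, once.
The state is a dict: "time_s": time; "q": joint angles; "qvel": joint speeds; "effort": joint torques, N m; "ee_pos": TCP position; "tool_rot": TCP orientation; "contact_force": force on the tool from outside, world axes, zero at the start; "moment": the same for the moment, N m; "gripper_width": finger opening in m; "gripper_force": force on a finger pad.
Only numpy, scipy, OpenCV 4.12 (cv2) and the standard library are available. Lean on these libraries where they do the work, as an engineer would, in place of code of your own. Each camera call takes 0.05 s, during which the arm holds its last target. There are 200 camera calls.

TASK

First take the flat steel scraper that lies across the tipping trough and hang it by its eye on the hook of the green stand. Then raise the trough by its handle to about 45 degrees (never past 60), hold it there for about a second so that both capped pipe stubs roll out into the grey crate, and lower the trough gently, without letting it fall, until it is fully level on its rest. Leave everything else on the table where it is.

Things in the scene. Friction and masses are not known exactly. Their poses are not given: they have to be found in the camera images.
- tipper: Blue steel tipping stand fixed to the table: base plate 170 x 235 mm with two short posts carrying the trough's hinge. Origin on the table straight under the middle of the hinge line; x along the hinge line, the trough lies towards its -y, the crate stands on its +y side.
- trough (a joint): Tilt of the aluminium trough about the hinge line (rad): 0 = level on its rest, 0.785 = 45 degrees, mechanical limit 1.25. It grows as the handle end is raised and the open end tips towards the crate. It does not stay up by itself. A stub rolls over the trough's 4 mm end lip once the tilt passes about 33 degrees.
- hinge (a point): Middle of the hinge line (along tipper x), 90 mm above the table. From here the open-topped trough runs 200 mm along tipper -y, 116 mm wide; heights above the table when level: floor 93 mm, side walls (6 mm thick) 156 mm, back wall 135 mm; only a 4 mm lip at the hinge end.
- handle (a point): Middle of the trough's handle: black round bar 14 mm thick, 100 mm long, parallel to the hinge, 42 mm behind the back wall on two thin steel arms 45 mm either side of its middle. When level it is 242 mm from the hinge along tipper -y and 50 mm above it (140 mm above the table); it moves with the trough.
- stub_a: One of two identical loose black pipe stubs with grey end caps, 50 mm diameter, 90 mm long, 0.15 kg, lying across the trough. Origin at its centre, x along its length; it rolls, so y and z turn.
- stub_b: The other pipe stub, same as stub_a.
- scraper: Loose flat steel scraper, 205 mm over all and 0.16 kg, lying flat across the trough's two side walls near its handle end. Origin in the middle of the underside of the bar (which is 20 mm wide, 10 mm thick, spanning x = -92 to +62 mm); x points along it to the eye, z up; a 44 mm wide crosspiece is at the -x end (x = -102 to -92 mm).
- eye (a point): Centre of the scraper's round eye: 36 mm hole in a ring 52 mm over all and 8 mm thick, 87 mm from the scraper's origin along +x and 5 mm above its underside.
- hookstand: Green stand fixed to the table: base plate 120 x 100 mm, upright post 18 mm thick, 299 mm tall. Origin on the table under the post; its hook points along its own -x.
- hook_seat (a point): Lowest point (bar centre) of the steel hook, where a hung eye rests: 50 mm from the post along the stand's -x, 246 mm above the table. Hook bar 10 mm thick.
- hook_tip (a point): Upturned tip of the hook: 74 mm from the post along the stand's -x, 280 mm above the table (bar centre; its round end is 5 mm higher). The bar slopes straight down from it to the hook_seat.
- crate: Grey open plastic crate fixed to the table in front of the trough's open end, 220 x 240 mm outside, 70 mm high, 5 mm walls and floor. Origin at the centre of its underside.
- elbow: Bystander: loose black pipe elbow, 50 mm pipe, about 100 x 100 mm, lying on the table.
- coupling: Bystander: loose short black pipe sleeve, 68 mm diameter, 55 mm high, standing.
- tape_roll: Bystander: loose cardboard roll, 90 mm diameter, 40 mm high, lying flat.
- cleaner: Bystander: loose white bottle, 64 mm diameter, 160 mm tall.
- screwdriver: Bystander: loose screwdriver, 190 mm long, lying on the table.
- wedge_block: Bystander: loose wooden block 100 x 60 x 35 mm.
Things that resemble listed ones, but are neither listed nor needed, are in the scene too. What is shaped like the stub_b but yellow is not meant. Of the things shaped like the scraper, the steel one is meant.

How it is judged:
By the outcome, as a careful person would: the job done as asked, in the order asked, and still so for the second after the job is handed in, with the robot touching nothing.
It also fails if it takes over 67 s, if anything falls off the work surface, if the arm or the gripper's body presses on something with over 40 N, if the wrist force passes 120 N, or if a joint passes its speed limit or range.

## Working session

There is one attempt and no reset: what is moved stays moved. The work goes in short steps, Python scripts to look and compute and a tool call to move; the robot and the scene stay as the last step left them, time stands still between calls to the robot, and variables do not carry over. Pictures are saved under pics/ and viewed, at most 10 in all, crops included, and the job is handed in when it is done.

Besides the shell and the picture viewer there is one more tool, called after "Emit:" as name([rows], argument=value, ...), one row to a line, values as JSON. play_rows: Moves the arm, as the interface text tells. Shifts and turns lie within -1 to 1; 1 stands for 150 mm of shift or 60 degrees of turn. Its arguments: {"type":"object","properties":{"moves":{"type":"array"},"hand":{"type":"number"},"grip_force":{"type":"number"}},"required":["moves"]}

```bash
mkdir -p pics; cat > h.py <<'E'
import numpy as np, cv2, pickle
from plant import readout, eyes, close_job
def cam(n):
    m=eyes.camera_model(n); return m
def ray(m,u,v):
    x=(u-m['cx'])/m['fx'];y=(v-m['cy'])/m['fy'];a,b=x,y
    for _ in range(20):
        s=1+m['k1']*(a*a+b*b);a,b=x/s,y/s
    return np.array([a,b,1.])
def world(m,u,v,d):
    return np.array(m['R']).T@(ray(m,u,v)*d-np.array(m['t']))
def atz(m,u,v,z):
    R=np.array(m['R']);c=-R.T@np.array(m['t']);r=R.T@ray(m,u,v);return c+r*(z-c[2])/r[2]
def grab(n):
    m=cam(n);p,d=eyes.grab_frame(n);pickle.dump((m,p,d),open(f'{n}.pkl','wb'));return m,p,d
def load(n): return pickle.load(open(f'{n}.pkl','rb'))
E
python3 - <<'E'
from h import *
for n in('scene','top'):
    m,p,d=grab(n);cv2.imwrite(f'pics/{n}0.png',p)
    R=np.array(m['R']);print(n,m['fx'],m['k1'],-R.T@np.array(m['t']),R.round(2).tolist())
s=readout.read_state();print(s['time_s'],s['ee_pos'],np.round(s['tool_rot'],3).tolist())
E
```

```text
scene 623.9364425583066 -0.21194501695062207 [1.38077991 0.81229707 1.21428947] [[-0.73, 0.68, -0.02], [0.45, 0.46, -0.76], [-0.51, -0.57, -0.65]]
top 527.2253514033351 0.02765211456585628 [ 0.3058034  -0.10239936  1.46733038] [[0.02, -1.0, 0.0], [-0.98, -0.02, -0.2], [0.2, -0.0, -0.98]]
0.1 [ 0.28780445 -0.61015491  0.21286536] [[0.904, 0.427, -0.001], [0.427, -0.904, 0.001], [-0.0, -0.001, -1.0]]
```

View pics/scene0.png

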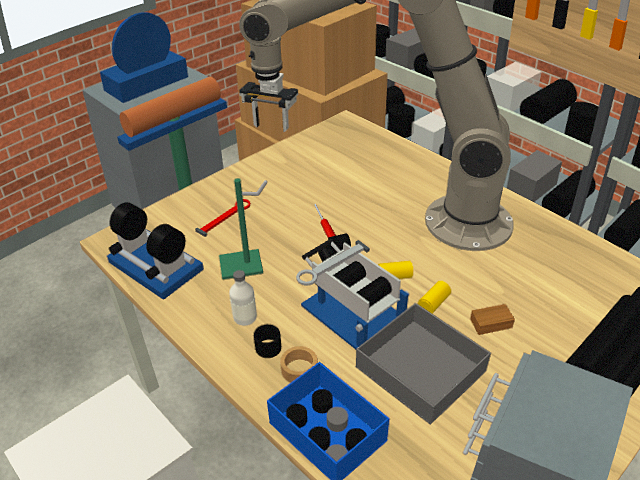

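View pics/top0.png

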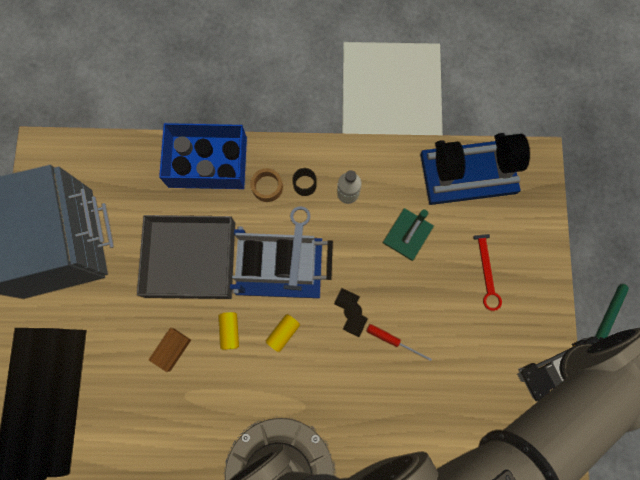

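The steel scraper runs from its eye at scene (306,278) / top (300,216) to its crosspiece at scene (365,248) / top (293,285). Possible mix-ups are the red scraper at top (487,270) and the yellow stubs at top (229,330) and (283,332). The black stubs in the trough are at top (252,258) and (284,258). The handle is at top (330,260) and the green hookstand at top (410,235). Next I'll look at close crops.

```bash
python3 - <<'E'
from h import *
def crop(n,x,y,w,h,s):
    m,p,d=load(n);return cv2.resize(p[y:y+h,x:x+w],None,fx=s,fy=s,interpolation=cv2.INTER_CUBIC)
a=crop('top',225,195,130,110,5);cv2.imwrite('pics/c1.png',a)
a=crop('scene',220,170,160,120,4);b=crop('top',375,195,70,75,2)
cv2.imwrite('pics/c2.png',cv2.copyMakeBorder(a,0,0,0,150,cv2.BORDER_CONSTANT));
z=cv2.imread('pics/c2.png');z[:150,640:780]=b;cv2.imwrite('pics/c2.png',z)
E
```

```text
(no output)
```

View pics/c1.png

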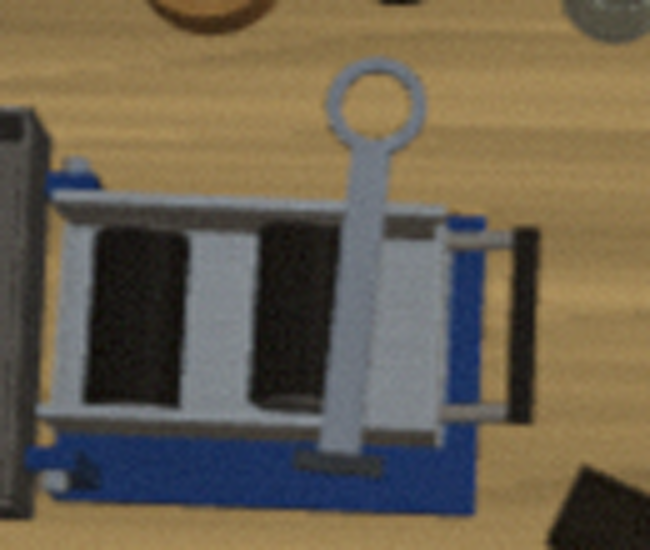

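View pics/c2.png

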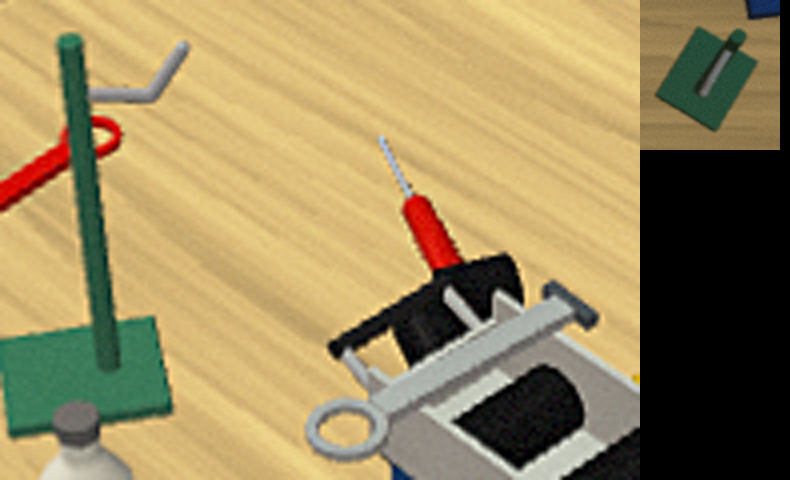

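The crops confirm the plain steel scraper, whose eye overhangs the trough on the bottle side. The hook tip is at scene (266,182) / top (406,241) and the post top is at scene (237,180) / top (424,214). Next I'll triangulate.

```bash
python3 - <<'E'
from h import *
T=load('top');S=load('scene')
def tri(a,b):
    A=[];y=[]
    Ms=[]
    for (m,_,_),(u,v) in((T,a),(S,b)):
        R=np.array(m['R']);c=-R.T@np.array(m['t']);r=R.T@ray(m,u,v);r/=np.linalg.norm(r)
        P=np.eye(3)-np.outer(r,r);A.append(P);y.append(P@c)
    X=np.linalg.lstsq(np.vstack(A),np.hstack(y),rcond=None)[0]
    return X, np.linalg.norm(A[0]@X-y[0])*2
t=lambda x,y:(225+x/5,195+y/5); s=lambda x,y:(220+x/4,170+y/4)
for n,a,b in[('eye',t(377,107),s(347,423)),('cross',t(338,465),s(570,303)),('handle',t(525,326),s(396,315)),
  ('tip',(406,241),s(185,47)),('post',(424,214),s(70,42))]:
    X,e=tri(a,b);print(n,X.round(4),round(e,4))
for n,p,z in[('eye',t(377,107),.166),('cross',t(338,465),.163),('barmid',t(358,300),.166),('w h+x',t(58,195),.156),('w h-x',t(42,412),.156),('w b+x',t(445,210),.156),('w b-x',t(440,440),.156),
  ('han+',t(527,232),.147),('han-',t(520,420),.147),('tip',(406,241),.285),('post',(424,214),.299)]:
    print(n,atz(T[0],*p,z).round(4))
for n,p in[('bar1',t(362,220)),('bar2',t(340,420)),('bar3',t(350,330)),('han',t(525,326)),('tip',(406,241)),('post',(424,214)),('wall',t(200,410))]:
    u,v=map(round,p);d=T[2][v,u];print(n,world(T[0],*p,d).round(4))
E
```

```text
eye [ 0.6481 -0.0419  0.1612] 0.0008
cross [ 0.4645 -0.0273  0.1579] 0.0005
handle [ 0.5387 -0.118   0.1369] 0.005
tip [ 0.5626 -0.2915  0.2788] 0.0027
post [ 0.6246 -0.3323  0.293 ] 0.0006
eye [ 0.6471 -0.0424  0.166 ]
cross [ 0.464  -0.0278  0.163 ]
barmid [ 0.547  -0.0355  0.166 ]
w h+x [0.6004 0.1192 0.156 ]
w h-x [0.4889 0.1215 0.156 ]
w b+x [ 0.5962 -0.078   0.156 ]
w b-x [ 0.4784 -0.078   0.156 ]
han+ [ 0.5875 -0.1201  0.147 ]
han- [ 0.4904 -0.118   0.147 ]
tip [ 0.5622 -0.2915  0.285 ]
post [ 0.6231 -0.3313  0.299 ]
bar1 [ 0.5873 -0.0366  0.1697]
bar2 [ 0.4851 -0.0287  0.1738]
bar3 [ 0.5317 -0.0319  0.1653]
han [ 0.5387 -0.1198  0.1463]
tip [ 0.562  -0.2914  0.2858]
post [ 0.6234 -0.3316  0.2979]
wall [0.491  0.0423 0.1586]
```

```bash
cat >> h.py <<'E'
from scipy.spatial.transform import Rotation as Ro
def plan(*tg, start=None):
    """tg: (pos,R,nrows) ; straight line + slerp; prints rows in calls of 5"""
    s=readout.read_state(); p,R=start or (np.array(s['ee_pos']),np.array(s['tool_rot']))
    rows=[]
    for q,Q,n in tg:
        p0,R0=p.copy(),R.copy(); w=Ro.from_matrix(R0.T@Q).as_rotvec()
        for i in range(1,n+1):
            pt=p0+(np.array(q)-p0)*i/n; Rt=R0@Ro.from_rotvec(w*i/n).as_matrix()
            a=np.round(R.T@(pt-p)/.15,3); b=np.round(Ro.from_matrix(R.T@Rt).as_rotvec()/(np.pi/3),3)
            rows.append(list(map(float,a))+list(map(float,b)))
            p=p+R@(a*.15); R=R@Ro.from_rotvec(b*np.pi/3).as_matrix()
    for i in range(0,len(rows),5): print(str(rows[i:i+5]).replace('0.0,','0,').replace('-0,','0,'))
    print('end',p.round(4),s['time_s'])
u=np.array([.9969,-.0785,0]);v=np.array([.0785,.9969,0])
Rg=np.array([u,-v,[0,0,-1]]).T
h=np.array([-.838,.5457,0]);Z=np.array([0,0,1.])
post=np.array([.6234,-.3315,0])
G=np.array([.6092,-.0391,0])
E
python3 - <<'E'
from h import *
R0=np.array(readout.read_state()['tool_rot'])
plan(((.32,-.53,.42),R0,5),((.6092,-.0391,.33),Rg,14),((.6092,-.0391,.19),Rg,5))
E
```

```text
[[0.084, -0.079, -0.276, 0, 0, 0.0], [0.085, -0.078, -0.276, 0, 0, 0.0], [0.084, -0.079, -0.276, 0, 0, 0.0], [0.085, -0.079, -0.276, 0, 0, 0.0], [0.084, -0.078, -0.276, 0, 0, 0.0]]
[[0.224, -0.153, 0.043, 0, 0, 0.035], [0.219, -0.16, 0.043, 0, 0, 0.036], [0.212, -0.169, 0.043, 0, 0, 0.035], [0.206, -0.177, 0.043, 0, 0, 0.036], [0.199, -0.184, 0.043, 0, 0, 0.035]]
[[0.193, -0.191, 0.043, 0, 0, 0.036], [0.185, -0.199, 0.043, 0, 0, 0.035], [0.177, -0.205, 0.043, -0.001, 0, 0.035], [0.17, -0.211, 0.043, 0, 0, 0.036], [0.162, -0.218, 0.042, 0, 0, 0.035]]
[[0.154, -0.224, 0.043, 0, 0, 0.036], [0.145, -0.229, 0.043, 0, 0, 0.035], [0.137, -0.234, 0.043, 0, 0, 0.036], [0.127, -0.24, 0.042, 0, 0, 0.035], [0, 0, 0.187, 0, 0, -0.0]]
[[0, 0, 0.186, 0, 0, -0.0], [0, 0, 0.187, 0, 0, -0.0], [0.001, 0, 0.187, 0, 0, -0.0], [0, 0, 0.187, 0, 0, -0.0]]
end [ 0.6092 -0.0391  0.1899] 0.1
```

Emit:
play_rows([
  [0.084, -0.079, -0.276, 0, 0, 0],
  [0.085, -0.078, -0.276, 0, 0, 0],
  [0.084, -0.079, -0.276, 0, 0, 0],
  [0.085, -0.079, -0.276, 0, 0, 0],
  [0.084, -0.078, -0.276, 0, 0, 0],
], hand=0.35)

```text
time_s: 0.72
ee_pos: [0.3201, -0.5294, 0.4216]
tool_rot: [[0.904, 0.427, -0.0], [0.427, -0.904, 0.0], [-0.0, -0.001, -1.0]]
contact_force: [-0.4, -0.2, 0.1]
gripper_width: 0.0611
gripper_force: 0.0
```

Emit:
play_rows([
  [0.224, -0.153, 0.043, 0, 0, 0.035],
  [0.219, -0.16, 0.043, 0, 0, 0.036],
  [0.212, -0.169, 0.043, 0, 0, 0.035],
  [0.206, -0.177, 0.043, 0, 0, 0.036],
  [0.199, -0.184, 0.043, 0, 0, 0.035],
])

```text
time_s: 1.35
ee_pos: [0.4237, -0.3536, 0.3878]
tool_rot: [[0.968, 0.251, -0.0], [0.251, -0.968, 0.0], [-0.0, -0.0, -1.0]]
contact_force: [0.1, 0.2, -0.5]
gripper_width: 0.0612
gripper_force: 0.0
```

Emit:
play_rows([
  [0.193, -0.191, 0.043, 0, 0, 0.036],
  [0.185, -0.199, 0.043, 0, 0, 0.035],
  [0.177, -0.205, 0.043, 0, 0, 0.035],
  [0.17, -0.211, 0.043, 0, 0, 0.036],
  [0.162, -0.218, 0.042, 0, 0, 0.035],
])

```text
time_s: 1.98
ee_pos: [0.527, -0.1784, 0.3557]
tool_rot: [[0.998, 0.069, -0.0], [0.069, -0.998, 0.0], [-0.0, -0.0, -1.0]]
contact_force: [0.2, -0.2, 0.3]
gripper_width: 0.0612
gripper_force: 0.0
```

Emit:
play_rows([
  [0.154, -0.224, 0.043, 0, 0, 0.036],
  [0.145, -0.229, 0.043, 0, 0, 0.035],
  [0.137, -0.234, 0.043, 0, 0, 0.036],
  [0.127, -0.24, 0.042, 0, 0, 0.035],
  [0, 0, 0, 0, 0, 0],
])

```text
time_s: 2.6
ee_pos: [0.6097, -0.0359, 0.3292]
tool_rot: [[0.997, -0.074, -0.002], [-0.074, -0.997, 0.001], [-0.002, -0.001, -1.0]]
contact_force: [-0.5, -0.3, 0.4]
gripper_width: 0.0606
gripper_force: 0.0
```

```bash
python3 - <<'E'
from h import *
m,p,d=grab('wrist');cv2.imwrite('pics/w1.png',p)
s=readout.read_state();print(s['ee_pos'])
R=np.array(m['R']);print(-R.T@np.array(m['t']),R.round(2).tolist())
plan(((.6092,-.0391,.152),Rg,8))
E
```

```text
[ 0.60925461 -0.03801214  0.32968061]
[ 0.67831784 -0.04180287  0.49943456] [[-0.07, -1.0, -0.0], [-0.97, 0.07, 0.24], [-0.24, 0.02, -0.97]]
[[0, 0.001, 0.148, 0, 0, 0.0], [0, 0.001, 0.148, 0, 0, 0.001], [0.001, 0.001, 0.148, 0, 0.001, -0.0], [0, 0.001, 0.148, 0, 0, 0.0], [0, 0.001, 0.148, 0, 0, 0.0]]
[[0, 0.001, 0.148, 0, 0, 0.001], [0, 0.001, 0.148, 0, 0, 0.0], [0, 0.001, 0.149, 0, 0, 0.0]]
end [ 0.6092 -0.0392  0.1519] 2.65
```

View pics/w1.png

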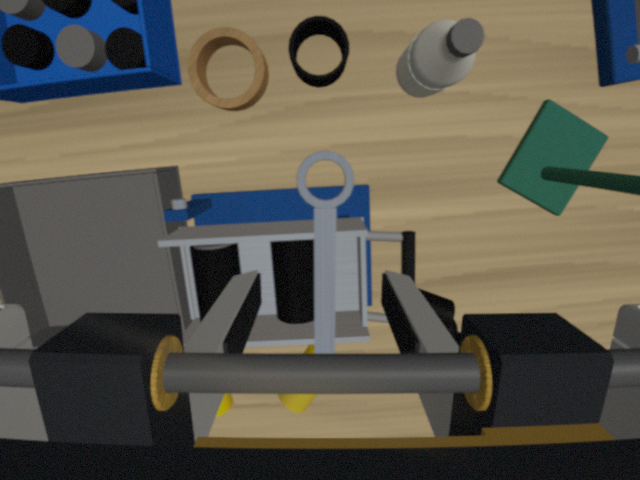

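The wrist view shows the eye at (325,180) and the bar running down column 324, centred between the fingers (mid 322). The stubs are at (215,270) and (293,280). Now I'll go down and grasp.

```bash
python3 - <<'E'
from h import *
m,p,d=load('wrist')
for uv in((325,180),(324,220),(323.5,320)):
  print(atz(m,*uv,.166).round(4), world(m,*uv,d[round(uv[1]),round(uv[0])]).round(4))
E
```

```text
[ 0.6494 -0.0428  0.166 ] [ 0.635  -0.0434 -0.0008]
[ 0.6138 -0.0393  0.166 ] [ 0.6138 -0.0393  0.166 ]
[ 0.5157 -0.0317  0.166 ] [ 0.5147 -0.0317  0.164 ]
```

Emit:
play_rows([
  [0, 0.001, 0.148, 0, 0, 0],
  [0, 0.001, 0.148, 0, 0, 0.001],
  [0.001, 0.001, 0.148, 0, 0.001, 0],
  [0, 0.001, 0.148, 0, 0, 0],
  [0, 0.001, 0.148, 0, 0, 0],
])

```text
time_s: 3.28
ee_pos: [0.6089, -0.0417, 0.219]
tool_rot: [[0.997, -0.081, 0.001], [-0.081, -0.997, -0.001], [0.001, 0.001, -1.0]]
contact_force: [0.3, 0.2, -0.0]
gripper_width: 0.0613
gripper_force: 0.0
```

Emit:
play_rows([
  [0, 0.001, 0.148, 0, 0, 0.001],
  [0, 0.001, 0.148, 0, 0, 0],
  [0, 0.001, 0.13, 0, 0, 0],
  [0, 0, 0, 0, 0, 0],
])

```text
time_s: 3.78
ee_pos: [0.6121, -0.0411, 0.1564]
tool_rot: [[0.997, -0.081, 0.007], [-0.081, -0.997, 0.0], [0.007, -0.001, -1.0]]
contact_force: [15.6, 1.1, -6.8]
gripper_width: 0.0608
gripper_force: 8.2
```

```bash
python3 - <<'E'
from h import *
plan(((.6092,-.0391,.152),Rg,2))
print(readout.read_state()['contact_force'])
E
```

```text
[[-0.01, -0.006, 0.015, 0, -0.004, -0.001], [-0.011, -0.006, 0.014, -0.001, -0.003, -0.001]]
end [ 0.6092 -0.039   0.1521] 3.775
[15.55933624  1.0693684  -6.81625682]
```

A finger is wider than its pad and is touching the trough wall. I'll lift and grasp inside the walls instead, with the tips above the stub tops.

Emit:
play_rows([
  [0, 0, -0.15, 0, 0, 0],
  [0, 0, -0.2, 0, 0, 0],
  [0, 0, -0.1, 0, 0, 0],
  [0, 0, 0, 0, 0, 0],
])

```text
time_s: 4.28
ee_pos: [0.6096, -0.041, 0.2238]
tool_rot: [[0.997, -0.081, 0.003], [-0.081, -0.997, -0.0], [0.003, 0.0, -1.0]]
contact_force: [0.4, -0.7, -0.8]
gripper_width: 0.0613
gripper_force: 0.0
```

```bash
python3 - <<'E'
from h import *
s=readout.read_state();print(s['ee_pos'],s['contact_force'])
m,p,d=grab('top');cv2.imwrite('pics/t2.png',cv2.resize(p[195:305,225:355],None,fx=5,fy=5,interpolation=2))
plan(((.569,-.0359,.215),Rg,3),((.569,-.0359,.157),Rg,5))
E
```

```text
[ 0.60962093 -0.04099144  0.22377323] [ 0.43910982 -0.73347507 -0.84281445]
[[-0.09, -0.004, 0.017, 0, 0, -0.001], [-0.09, -0.004, 0.017, 0, -0.001, -0.001], [-0.09, -0.004, 0.017, 0, 0, -0.001], [0, 0, 0.077, 0, 0, 0.0], [0, 0, 0.078, 0, 0, 0.0]]
[[0, 0, 0.077, 0, 0, 0.0], [0, 0, 0.078, 0, 0, 0.0], [0, 0, 0.077, 0, 0, 0.0]]
end [ 0.5689 -0.0359  0.157 ] 4.325
```

View pics/t2.png

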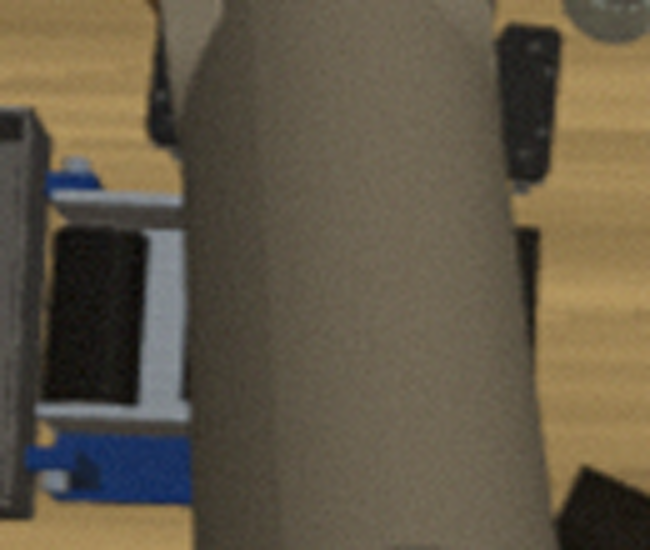

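The arm blocks the top view of the scraper. Stub A has rolled to the lip, at crop (95,315), but is still inside the trough. Going down inside the walls.

Emit:
play_rows([
  [-0.09, -0.004, 0.017, 0, 0, -0.001],
  [-0.09, -0.004, 0.017, 0, -0.001, -0.001],
  [-0.09, -0.004, 0.017, 0, 0, -0.001],
  [0, 0, 0.077, 0, 0, 0],
  [0, 0, 0.078, 0, 0, 0],
])

```text
time_s: 4.95
ee_pos: [0.5692, -0.0354, 0.1914]
tool_rot: [[0.997, -0.078, 0.0], [-0.078, -0.997, -0.0], [0.0, 0.0, -1.0]]
contact_force: [0.1, -0.8, -0.4]
gripper_width: 0.0611
gripper_force: 0.0
```

Emit:
play_rows([
  [0, 0, 0.077, 0, 0, 0],
  [0, 0, 0.078, 0, 0, 0],
  [0, 0, 0.077, 0, 0, 0],
  [0, 0, 0, 0, 0, 0],
  [0, 0, 0, 0, 0, 0],
])

```text
time_s: 5.58
ee_pos: [0.5694, -0.0354, 0.1576]
tool_rot: [[0.997, -0.078, 0.0], [-0.078, -0.997, 0.0], [0.0, -0.0, -1.0]]
contact_force: [-0.6, -0.0, 0.1]
gripper_width: 0.0608
gripper_force: 0.0
```

```bash
python3 - <<'E'
from h import *
s=readout.read_state();print(s['ee_pos'],s['contact_force'])
m,p,d=grab('wrist');cv2.imwrite('pics/w2.png',p)
E
```

```text
[ 0.56935621 -0.03536862  0.15759925] [-0.56686586 -0.01093896  0.07995945]
```

View pics/w2.png

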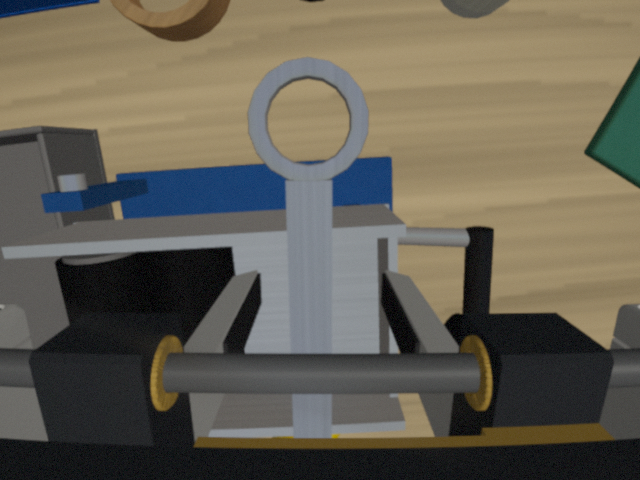

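No contact. The bar (column 310) lies between the fingers (258 to 384) and the eye is at (308,120). Closing.

Emit:
play_rows([
  [0, 0, 0, 0, 0, 0],
  [0, 0, 0, 0, 0, 0],
  [0, 0, 0, 0, 0, 0],
  [0, 0, 0, 0, 0, 0],
  [0, 0, 0, 0, 0, 0],
], hand=1, grip_force=35)

```text
time_s: 6.25
ee_pos: [0.5692, -0.0352, 0.1574]
tool_rot: [[0.997, -0.077, 0.0], [-0.077, -0.997, 0.0], [0.0, -0.0, -1.0]]
contact_force: [-1.1, 1.2, 1.5]
gripper_width: 0.0196
gripper_force: 34.9
```

Emit:
play_rows([
  [0, 0, -0.1, 0, 0, 0],
  [0, 0, -0.3, 0, 0, 0],
  [0, 0, -0.35, 0, 0, 0],
  [0, 0, -0.35, 0, 0, 0],
  [0, 0, -0.1, 0, 0, 0],
])

```text
time_s: 6.88
ee_pos: [0.57, -0.0354, 0.3417]
tool_rot: [[0.997, -0.078, 0.005], [-0.078, -0.997, -0.0], [0.005, -0.0, -1.0]]
contact_force: [0.2, -0.6, -2.2]
gripper_width: 0.0196
gripper_force: 34.9
```

```bash
python3 - <<'E'
from h import *
m,p,d=grab('wrist');cv2.imwrite('pics/w3.png',p)
s=readout.read_state();print(s['ee_pos'],s['contact_force'],s['gripper_width'],np.round(s['q'],2), np.round(s['tool_rot'],3).tolist())
E
```

```text
[ 0.56999537 -0.03540414  0.34160101] [ 0.3702085   0.59660039 -0.92653644] 0.01952726841518501 [ 0.21  0.18 -0.3   1.66  0.06  1.3  -1.75] [[0.997, -0.078, 0.005], [-0.078, -0.997, -0.0], [0.005, -0.0, -1.0]]
```

View pics/w3.png

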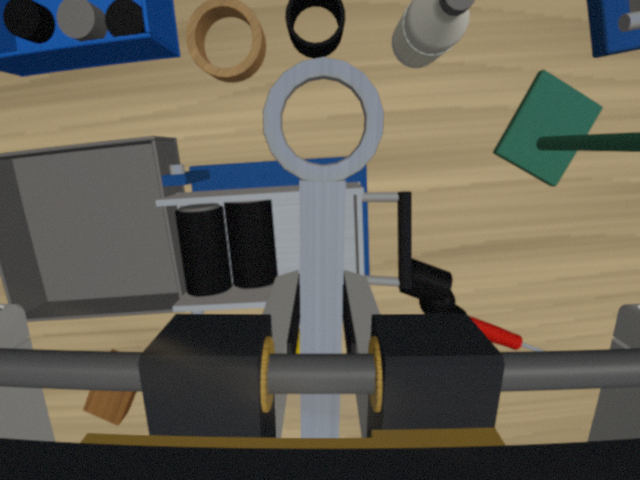

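The scraper is held well at 19.5 mm, and both stubs rest together at the lip. Hanging needs a near-horizontal tool, so I'll fit the arm's kinematics to check reach, and measure the eye in the tool frame.

```bash
cat > kin.py <<'E'
from h import *
from itertools import product
from scipy.optimize import least_squares
AX='zyzyzyz'
def fk(q,L,sg,b0):
    R=Ro.from_euler('z',b0).as_matrix();p=np.zeros(3)
    # segment lengths along local z before joints 2,4,6,tip
    for i in range(7):
        if i in(1,3,5): p=p+R@np.array([0,0,L[i//2]])
        R=R@Ro.from_euler(AX[i],sg[i]*q[i]).as_matrix()
    return p+R@np.array([0,0,L[3]]),R
E
python3 - <<'E'
from kin import *
s=readout.read_state()
D=[([0.981,0.426,0.074,1.606,-0.034,1.111,-0.067],np.array([.28780,-.61015,.21287]),np.array([[0.904,0.427,-0.001],[0.427,-0.904,0.001],[0,-0.001,-1.0]])),
   (s['q'],np.array(s['ee_pos']),np.array(s['tool_rot']))]
res=[]
for sg in product((1,-1),repeat=7):
    if sg[1]<0: continue
    # tool-yaw offset c and base b0 from orientations
    def f(x):
        e=[]
        for q,p,R in D:
            P,Q=fk(q,x[:4],sg,x[4]);Q=Q@Ro.from_euler('z',x[5]).as_matrix()
            e+=list(P-p)+list((Q-R).ravel()*.3)
        return e
    for b in(0,1.57,3.14,-1.57):
        r=least_squares(f,[.35,.5,.5,.35,b,0]);res.append((r.cost,sg,r.x.round(4)))
res.sort(key=lambda a:a[0])
for r in res[:4]:print(r)
m,p,d=load('wrist')
pts=np.array([world(m,u_,v_,d[v_,u_]) for u_,v_ in((324,66),(324,176),(270,120),(378,120))])
R=np.array(s['tool_rot']);print((pts-s['ee_pos'])@R)
print(((atz(m,324,120,pts[:,2].mean())-s['ee_pos'])@R).round(4))
E
```

```text
(np.float64(1.4487332389642387e-06), (-1, 1, -1, 1, -1, 1, -1), array([ 3.6626,  0.6407,  0.4584,  3.8308, -0.0983,  1.472 ]))
(np.float64(1.4487332389859966e-06), (-1, 1, -1, 1, -1, 1, -1), array([ 3.6626,  0.6407,  0.4584,  3.8308, -0.0983,  1.472 ]))
(np.float64(1.4487332391128567e-06), (-1, 1, -1, 1, -1, 1, -1), array([ 3.6625,  0.6407,  0.4584,  3.8308, -0.0983,  1.472 ]))
(np.float64(0.0014918564558844356), (-1, 1, -1, 1, 1, 1, -1), array([-0.1428,  0.5702,  0.4902, -0.0528, -0.1002,  1.4706]))
[[ 0.10092519  0.00180337 -0.00749694]
 [ 0.05645964  0.00187904 -0.00625064]
 [ 0.07994641 -0.02100967 -0.00484068]
 [ 0.07989127  0.02459738 -0.0057207 ]]
[ 0.0798  0.0018 -0.0061]
```

```bash
cat >> h.py <<'E'
def Rt(a):
    a=np.radians(a);c,s=np.cos(a),np.sin(a)
    return np.array([-h*s+Z*c,[-.5457,-.838,0],-h*c-Z*s]).T
E
python3 - <<'E'
from h import *
plan(((.48,-.2,.47),Rt(55),10))
E
```

```text
[[-0.051, 0.114, -0.086, -0.015, 0.057, 0.046], [-0.04, 0.118, -0.087, -0.014, 0.056, 0.046], [-0.029, 0.12, -0.087, -0.015, 0.057, 0.046], [-0.019, 0.123, -0.086, -0.015, 0.057, 0.047], [-0.007, 0.125, -0.086, -0.014, 0.056, 0.046]]
[[0.004, 0.127, -0.083, -0.015, 0.057, 0.046], [0.015, 0.127, -0.081, -0.015, 0.057, 0.046], [0.026, 0.127, -0.078, -0.014, 0.056, 0.046], [0.037, 0.127, -0.074, -0.015, 0.057, 0.046], [0.047, 0.126, -0.07, -0.015, 0.057, 0.046]]
end [ 0.48   -0.2     0.4701] 6.925
```

Emit:
play_rows([
  [-0.051, 0.114, -0.086, -0.015, 0.057, 0.046],
  [-0.04, 0.118, -0.087, -0.014, 0.056, 0.046],
  [-0.029, 0.12, -0.087, -0.015, 0.057, 0.046],
  [-0.019, 0.123, -0.086, -0.015, 0.057, 0.047],
  [-0.007, 0.125, -0.086, -0.014, 0.056, 0.046],
])

```text
time_s: 7.55
ee_pos: [0.5234, -0.1182, 0.4009]
tool_rot: [[0.907, -0.323, 0.27], [-0.297, -0.946, -0.132], [0.298, 0.039, -0.954]]
contact_force: [1.1, 0.3, -2.9]
gripper_width: 0.0197
gripper_force: 34.9
```

Emit:
play_rows([
  [0.004, 0.127, -0.083, -0.015, 0.057, 0.046],
  [0.015, 0.127, -0.081, -0.015, 0.057, 0.046],
  [0.026, 0.127, -0.078, -0.014, 0.056, 0.046],
  [0.037, 0.127, -0.074, -0.015, 0.057, 0.046],
  [0.047, 0.126, -0.07, -0.015, 0.057, 0.046],
])

```text
time_s: 8.18
ee_pos: [0.4789, -0.2005, 0.4652]
tool_rot: [[0.689, -0.547, 0.476], [-0.448, -0.837, -0.314], [0.571, 0.003, -0.821]]
contact_force: [0.1, 0.2, -1.6]
gripper_width: 0.0195
gripper_force: 34.9
```

```bash
cat > fit.py <<'E'
from kin import *
s=readout.read_state()
D=[([0.981,0.426,0.074,1.606,-0.034,1.111,-0.067],np.array([.28780,-.61015,.21287]),np.array([[0.904,0.427,-0.001],[0.427,-0.904,0.001],[0,-0.001,-1.0]])),
([0.21,0.18,-0.3,1.66,0.06,1.3,-1.75],np.array([ 0.57,-0.0354,.3416]),np.array([[0.997,-.078,.005],[-.078,-.997,0],[.005,0,-1]])),
   (s['q'],np.array(s['ee_pos']),np.array(s['tool_rot']))]
sg=(-1,1,-1,1,-1,1,-1)
def f(x):
    e=[]
    for q,p,R in D:
        P,Q=fk(q,x[:4],sg,x[4]);Q=Q@Ro.from_euler('z',x[5]).as_matrix()
        e+=list(P-p)+list((Q-R).ravel()*.3)
    return e
r=least_squares(f,[.35,.6,.46,.35,-.1,1.47]);X=r.x;print(X.round(4),np.round(r.fun,4).reshape(3,-1)[:,:3])
print(s['ee_pos'],np.round(s['q'],3),s['gripper_width'],np.round(s['tool_rot'],3).tolist())
np.save('X.npy',X)
E
python3 fit.py
```

```text
[ 0.2956  0.6045  0.4759  0.4254 -0.0932  1.4828] [[ 0.0027  0.0002 -0.0035]
 [-0.0027  0.0039  0.0005]
 [ 0.0016  0.0034  0.003 ]]
[ 0.47893817 -0.20054869  0.4652061 ] [ 0.378 -0.309 -0.213  1.987  0.221  0.908 -2.079] 0.019507891072419865 [[0.689, -0.547, 0.476], [-0.448, -0.837, -0.314], [0.571, 0.003, -0.821]]
```

```bash
cat > ik.py <<'E'
from kin import *
X=np.load('X.npy');sg=(-1,1,-1,1,-1,1,-1)
lo=np.array([-2.85,-.5,-1.23,.21,-1.02,.16,-2.73])+.03;hi=np.array([2.85,2.14,1.37,2.46,4.16,2.05,2.73])-.03
Tz=Ro.from_euler('z',X[5]).as_matrix()
e=np.array([.080,.002,-.002])
seat=post+.05*h+np.array([0,0,.233])
def ik(p,R,q0):
    def f(q):
        P,Q=fk(q,X[:4],sg,X[4]);return np.r_[P-p,.3*((Q@Tz)-R).ravel()]
    r=least_squares(f,np.clip(q0,lo+1e-3,hi-1e-3),bounds=(lo,hi),max_nfev=60);return r.x,np.sqrt(2*r.cost)
def Rty(a,psi): return Ro.from_euler('z',psi,degrees=True).as_matrix()@Rt(a)
E
python3 - <<'E'
from ik import *
rng=np.random.default_rng(0);qn=np.array(readout.read_state()['q'])
for psi in(-30,0,30):
  for a in(60,45,30,15,0):
    R=Rty(a,psi);p=seat-R@e
    best=[]
    for k in range(14):
        q,c=ik(p,R,qn if k==0 else rng.uniform(lo,hi))
        best.append((c,q.round(2)))
    n=sum(c<.004 for c,_ in best);loc=best[0][0];b=min(best,key=lambda t:t[0])
    print(psi,a,'local %.3f best %.3f n%d'%(loc,b[0],n),b[1],p.round(3))
E
```

```text
-30 60 local 0.000 best 0.000 n12 [-0.94  0.41  1.22  2.14 -0.01  0.48 -2.48] [ 0.552 -0.242  0.191]
-30 45 local 0.132 best 0.000 n10 [ 0.77  0.53 -1.18  2.29  1.51  1.24  2.24] [ 0.558 -0.254  0.175]
-30 30 local 0.180 best 0.000 n8 [ 0.2   0.54 -0.57  2.4   1.73  1.26  1.84] [ 0.566 -0.269  0.163]
-30 15 local 0.254 best 0.000 n7 [-1.14  1.3   1.24  2.42  2.53  0.28  0.55] [ 0.575 -0.287  0.155]
-30 0 local 0.337 best 0.000 n10 [-0.83  1.19  0.68  2.37  1.82  0.99  1.07] [ 0.584 -0.305  0.153]
0 60 local 0.000 best 0.000 n7 [ 1.39  0.17 -1.2   2.29  0.83  0.38 -2.62] [ 0.525 -0.265  0.191]
0 45 local 0.070 best 0.030 n0 [ 0.28  0.12 -0.01  2.43  2.27  0.2   2.18] [ 0.536 -0.272  0.175]
0 30 local 0.168 best 0.098 n0 [ 0.63  0.28 -0.51  2.43  2.33  0.58  2.08] [ 0.551 -0.282  0.163]
0 15 local 0.262 best 0.144 n0 [ 0.21  0.69 -0.32  2.43  2.38  1.34  1.73] [ 0.567 -0.292  0.155]
0 0 local 0.348 best 0.097 n0 [-0.18  1.38  0.3   2.43  2.38  2.02  0.81] [ 0.584 -0.304  0.153]
30 60 local 0.000 best 0.000 n9 [ 0.32  0.14  0.38  2.22 -0.84  0.54 -0.25] [ 0.513 -0.299  0.191]
30 45 local 0.028 best 0.012 n0 [ 1.68  0.4  -1.1   2.43  4.13  0.19  1.22] [ 0.527 -0.299  0.175]
30 30 local 0.101 best 0.040 n0 [ 1.66  0.6  -0.95  2.43  4.12  0.44  1.47] [ 0.543 -0.3    0.163]
30 15 local 0.222 best 0.057 n0 [ 1.85  1.23 -1.18  2.43  3.71  0.44  2.38] [ 0.563 -0.301  0.155]
30 0 local 0.325 best 0.036 n0 [0.7  1.11 0.29 2.43 4.13 2.02 1.64] [ 0.584 -0.302  0.153]
```

```bash
cat > path.py <<'E'
from ik import *
S=post+.05*h+np.array([0,0,.246]);T=post+.074*h+np.array([0,0,.280]);d=(T-S)/np.linalg.norm(T-S)
def xb(b): b=np.radians(b); return -h*np.sin(b)+Z*np.cos(b)
def thread(k,R): return S+d*k-R@e           # eye centre k along the bar line
def arc(b,off,R,a): # scraper angle b, tool orientation R at a; grasp pivot is 11 mm behind TCP on tool z
    eye=S-xb(b)*off; g=np.array([0.0,0,-.009]) # pivot in tool frame
    Rb=Rt(b); piv=eye-Rb@(e-g); return piv-R@g
E
python3 - <<'E'
from path import *
for psi in(0,-15,15):
  for a in(65,58,54):
    R=Rty(a,psi);q=np.array(readout.read_state()['q']);out=[]
    for p in [thread(.10,R),thread(.06,R),thread(.03,R),thread(.0,R)]+[arc(b,.009,R,a) for b in(60,45,30,15)]:
        q,c=ik(p,R,q);out.append((round(c,3)))
    print(psi,a,out,q.round(2),p.round(3))
E
```

```text
0 65 [np.float64(0.0), np.float64(0.0), np.float64(0.0), np.float64(0.0), np.float64(0.0), np.float64(0.0), np.float64(0.0), np.float64(0.0)] [ 0.44  0.21 -0.11  2.18  0.27  0.33 -2.04] [ 0.561 -0.288  0.154]
0 58 [np.float64(0.0), np.float64(0.0), np.float64(0.0), np.float64(0.0), np.float64(0.0), np.float64(0.0), np.float64(0.0), np.float64(0.001)] [ 0.6   0.2  -0.31  2.28  0.92  0.19 -2.7 ] [ 0.562 -0.289  0.154]
0 54 [np.float64(0.0), np.float64(0.0), np.float64(0.0), np.float64(0.004), np.float64(0.002), np.float64(0.013), np.float64(0.021), np.float64(0.025)] [ 0.59  0.18 -0.3   2.28  0.92  0.19 -2.7 ] [ 0.562 -0.289  0.155]
-15 65 [np.float64(0.0), np.float64(0.0), np.float64(0.0), np.float64(0.0), np.float64(0.0), np.float64(0.0), np.float64(0.0), np.float64(0.0)] [ 0.42  0.24 -0.2   2.15  0.62  0.45 -2.7 ] [ 0.56  -0.289  0.154]
-15 58 [np.float64(0.0), np.float64(0.0), np.float64(0.02), np.float64(0.0), np.float64(0.0), np.float64(0.0), np.float64(0.0), np.float64(0.0)] [-0.32  0.25  0.6   2.25  0.57  0.22 -2.7 ] [ 0.561 -0.29   0.154]
-15 54 [np.float64(0.0), np.float64(0.008), np.float64(0.031), np.float64(0.054), np.float64(0.04), np.float64(0.058), np.float64(0.012), np.float64(0.017)] [-0.52  0.28  0.81  2.26  0.54  0.19 -2.7 ] [ 0.561 -0.29   0.155]
15 65 [np.float64(0.0), np.float64(0.0), np.float64(0.0), np.float64(0.0), np.float64(0.0), np.float64(0.0), np.float64(0.0), np.float64(0.0)] [ 0.29  0.22  0.18  2.17 -0.4   0.35 -1.07] [ 0.561 -0.287  0.154]
15 58 [np.float64(0.0), np.float64(0.0), np.float64(0.0), np.float64(0.0), np.float64(0.0), np.float64(0.0), np.float64(0.0), np.float64(0.0)] [ 0.38  0.19  0.1   2.28 -0.9   0.19 -0.57] [ 0.562 -0.288  0.154]
15 54 [np.float64(0.0), np.float64(0.0), np.float64(0.0), np.float64(0.0), np.float64(0.0), np.float64(0.009), np.float64(0.017), np.float64(0.021)] [ 0.47  0.18  0.02  2.29 -0.99  0.19 -0.46] [ 0.563 -0.288  0.155]
```

```bash
python3 - <<'E'
from path import *
R=Rt(65)
plan((thread(.11,R),R,8),(thread(.065,R),R,5),([*thread(.065,R)],R,2))
print(thread(.065,R))
E
```

```text
[[-0.073, 0.024, 0.116, 0, -0.02, 0.0], [-0.071, 0.023, 0.119, 0.001, -0.021, 0.0], [-0.069, 0.024, 0.119, 0, -0.02, 0.0], [-0.065, 0.024, 0.121, 0, -0.021, 0.0], [-0.063, 0.024, 0.122, 0.001, -0.02, 0.0]]
[[-0.061, 0.024, 0.124, 0, -0.02, 0.0], [-0.058, 0.024, 0.125, 0.001, -0.021, 0.0], [-0.055, 0.024, 0.126, 0, -0.02, 0.0], [0.011, 0, 0.059, 0, 0, 0.0], [0.01, 0, 0.059, 0, 0, 0.0]]
[[0.011, 0, 0.059, 0, 0, 0.0], [0.01, 0, 0.059, 0, 0, 0.0], [0.011, 0, 0.059, 0, 0, 0.0], [0, 0, 0, 0, 0, 0.0], [0, 0, 0, 0, 0, 0.0]]
end [ 0.4911 -0.243   0.2635] 8.175
[ 0.49112907 -0.24297934  0.26348055]
```

Emit:
play_rows([
  [-0.073, 0.024, 0.116, 0, -0.02, 0],
  [-0.071, 0.023, 0.119, 0.001, -0.021, 0],
  [-0.069, 0.024, 0.119, 0, -0.02, 0],
  [-0.065, 0.024, 0.121, 0, -0.021, 0],
  [-0.063, 0.024, 0.122, 0.001, -0.02, 0],
])

```text
time_s: 8.8
ee_pos: [0.4739, -0.2178, 0.3613]
tool_rot: [[0.737, -0.544, 0.4], [-0.478, -0.839, -0.261], [0.478, 0.001, -0.879]]
contact_force: [0.0, 0.0, -2.1]
gripper_width: 0.0194
gripper_force: 34.9
```

Emit:
play_rows([
  [-0.061, 0.024, 0.124, 0, -0.02, 0],
  [-0.058, 0.024, 0.125, 0.001, -0.021, 0],
  [-0.055, 0.024, 0.126, 0, -0.02, 0],
  [0.011, 0, 0.059, 0, 0, 0],
  [0.01, 0, 0.059, 0, 0, 0],
])

```text
time_s: 9.43
ee_pos: [0.4796, -0.2341, 0.2864]
tool_rot: [[0.76, -0.544, 0.355], [-0.493, -0.839, -0.23], [0.423, -0.0, -0.906]]
contact_force: [1.4, -0.1, -2.2]
gripper_width: 0.0198
gripper_force: 34.9
```

Emit:
play_rows([
  [0.011, 0, 0.059, 0, 0, 0],
  [0.01, 0, 0.059, 0, 0, 0],
  [0.011, 0, 0.059, 0, 0, 0],
  [0, 0, 0, 0, 0, 0],
  [0, 0, 0, 0, 0, 0],
])

```text
time_s: 10.05
ee_pos: [0.4921, -0.2424, 0.2646]
tool_rot: [[0.76, -0.544, 0.355], [-0.493, -0.839, -0.23], [0.423, -0.0, -0.906]]
contact_force: [0.4, 0.0, -1.6]
gripper_width: 0.0197
gripper_force: 34.9
```

```bash
python3 - <<'E'
from path import *
s=readout.read_state()
m,p,d=grab('wrist');m2,p2,d2=grab('scene')
a=cv2.resize(p,(400,300));b=cv2.resize(p2[165:285,215:335],(400,400),interpolation=2)
o=np.zeros((400,800,3),np.uint8);o[:300,:400]=a;o[:,400:]=b
cv2.imwrite('pics/t3.png',o)
R=Rt(65)
print(s['ee_pos'],s['contact_force'],np.round(s['tool_rot'],3).tolist())
plan((thread(.0,R),R,8))
E
```

```text
[ 0.49209113 -0.24239906  0.26463175] [ 0.40485656  0.03458131 -1.58965653] [[0.76, -0.544, 0.355], [-0.493, -0.839, -0.23], [0.423, -0.0, -0.906]]
[[0.009, 0.001, 0.054, 0, 0, 0.0], [0.008, 0.001, 0.054, 0, 0, 0.0], [0.009, 0.001, 0.055, 0, 0, 0.001], [0.009, 0.001, 0.054, 0, 0, -0.0], [0.009, 0.001, 0.054, -0.001, 0, 0.0]]
[[0.008, 0, 0.054, 0, 0, 0.0], [0.009, 0.001, 0.054, 0, -0.001, 0.0], [0.009, 0.001, 0.054, 0, 0, 0.001]]
end [ 0.5226 -0.2634  0.2104] 10.15
```

View pics/t3.png

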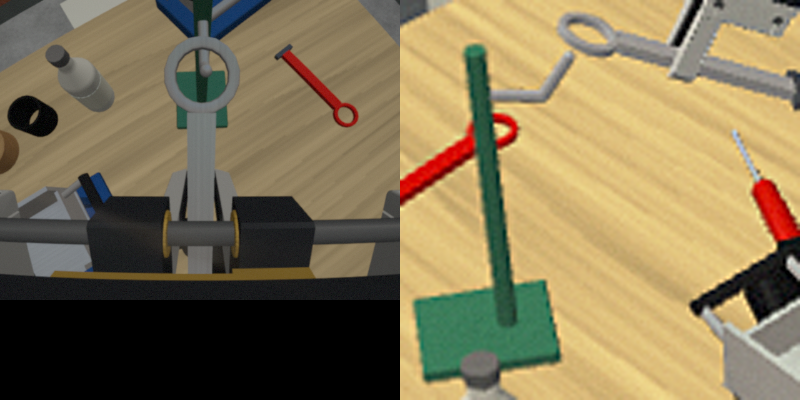

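The wrist half shows the hook tip at (206,70), inside the ring centred at (202,75). The scene half shows the eye just above and outboard of the tip. Threading now.

Emit:
play_rows([
  [0.009, 0.001, 0.054, 0, 0, 0],
  [0.008, 0.001, 0.054, 0, 0, 0],
  [0.009, 0.001, 0.055, 0, 0, 0],
  [0.009, 0.001, 0.054, 0, 0, 0],
  [0.009, 0.001, 0.054, 0, 0, 0],
])

```text
time_s: 10.78
ee_pos: [0.5113, -0.2558, 0.2298]
tool_rot: [[0.761, -0.544, 0.354], [-0.493, -0.839, -0.23], [0.422, 0.0, -0.906]]
contact_force: [-0.1, -0.2, -2.1]
gripper_width: 0.0195
gripper_force: 34.9
```

Emit:
play_rows([
  [0.008, 0, 0.054, 0, 0, 0],
  [0.009, 0.001, 0.054, 0, 0, 0],
  [0.009, 0.001, 0.054, 0, 0, 0],
  [0, 0, 0, 0, 0, 0],
])

```text
time_s: 11.28
ee_pos: [0.5227, -0.2636, 0.2096]
tool_rot: [[0.76, -0.544, 0.354], [-0.493, -0.839, -0.23], [0.422, 0.0, -0.906]]
contact_force: [-0.2, -0.0, 0.3]
gripper_width: 0.0196
gripper_force: 35.0
```

```bash
python3 - <<'E'
from path import *
s=readout.read_state();R=Rt(65);print(s['ee_pos'],s['contact_force'])
plan((arc(62,.009,R,65),R,3),(arc(47,.009,R,65),R,4),(arc(32,.009,R,65),R,4),(arc(18,.009,R,65),R,4))
E
```

```text
[ 0.5226898  -0.26356523  0.20963935] [-0.15028965 -0.01834394  0.32787926]
[[-0.02, 0, 0.009, 0, 0, 0.001], [-0.02, 0, 0.008, 0, 0, 0.0], [-0.021, 0, 0.009, -0.001, 0, 0.001], [0.004, 0, 0.039, 0, 0, -0.0], [0.004, 0, 0.038, 0, 0, -0.0]]
[[0.004, 0, 0.039, 0, 0, -0.0], [0.005, 0, 0.039, 0, 0, -0.0], [0.014, 0, 0.036, 0, 0, -0.0], [0.014, 0, 0.036, 0, 0, -0.0], [0.013, 0, 0.036, 0, 0, -0.0]]
[[0.014, 0, 0.037, 0, 0, -0.0], [0.021, 0, 0.029, 0, 0, -0.0], [0.021, 0, 0.03, 0, 0, -0.0], [0.021, 0, 0.029, 0, 0, -0.0], [0.022, 0, 0.03, 0, 0, -0.0]]
end [ 0.5572 -0.2861  0.1554] 11.275
```

Emit:
play_rows([
  [-0.02, 0, 0.009, 0, 0, 0],
  [-0.02, 0, 0.008, 0, 0, 0],
  [-0.02, 0, 0.009, 0, 0, 0],
  [0, 0, 0, 0, 0, 0],
])

```text
time_s: 11.78
ee_pos: [0.5165, -0.2596, 0.2023]
tool_rot: [[0.761, -0.544, 0.354], [-0.493, -0.839, -0.23], [0.422, 0.0, -0.907]]
contact_force: [-1.7, 1.1, -0.6]
gripper_width: 0.0195
gripper_force: 35.0
```

Emit:
play_rows([
  [0, 0, 0, 0, 0, 0],
  [0.004, 0, 0.039, 0, 0, 0],
  [0.004, 0, 0.038, 0, 0, 0],
  [0.004, 0, 0.039, 0, 0, 0],
  [0.005, 0, 0.039, 0, 0, 0],
], grip_force=5)

```text
time_s: 12.4
ee_pos: [0.5277, -0.2667, 0.1825]
tool_rot: [[0.76, -0.544, 0.355], [-0.493, -0.839, -0.23], [0.423, -0.0, -0.906]]
contact_force: [2.6, -0.7, 1.4]
gripper_width: 0.0201
gripper_force: 5.0
```

Emit:
play_rows([
  [0.014, 0, 0.036, 0, 0, 0],
  [0.014, 0, 0.036, 0, 0, 0],
  [0.013, 0, 0.036, 0, 0, 0],
  [0.014, 0, 0.037, 0, 0, 0],
  [0, 0, 0, 0, 0, 0],
])

```text
time_s: 13.02
ee_pos: [0.5418, -0.2758, 0.1666]
tool_rot: [[0.76, -0.544, 0.355], [-0.493, -0.839, -0.23], [0.423, -0.0, -0.906]]
contact_force: [4.1, -1.8, 4.1]
gripper_width: 0.0202
gripper_force: 5.0
```

```bash
python3 - <<'E'
from path import *
s=readout.read_state();print(s['ee_pos'],s['contact_force'],s['moment'],s['gripper_width'])
m,p,d=grab('scene')
# scraper bar points: 3D points near vertical plane of hook, excluding post
H,W=d.shape
P=np.array([[*world(m,u_,v_,d[v_,u_]),u_,v_,*p[v_,u_]] for v_ in range(165,300) for u_ in range(215,335) if d[v_,u_]>0])
rel=P[:,:3]-post; a=rel@h; y=rel@np.cross(Z,h)
k=(abs(y)<.03)&(a>.015)&(a<.25)&(P[:,2]>.06)
g=(np.ptp(P[:,5:],axis=1)<25)&k
for z0 in np.arange(.06,.3,.02):
    q=g&(abs(P[:,2]-z0)<.01)
    if q.any(): print(round(z0,2),q.sum(),np.percentile(a[q],[0,25,50,75,100]).round(3),y[q].mean().round(3))
E
```

```text
[ 0.54180345 -0.27581662  0.1666142 ] [ 4.07656544 -1.78142756  4.14302675] [-0.40339349 -0.60988774  0.02570243] 0.02021200121884988
0.08 34 [0.142 0.151 0.154 0.156 0.159] -0.011
0.1 30 [0.136 0.142 0.144 0.147 0.153] -0.008
0.12 36 [0.118 0.128 0.131 0.134 0.139] -0.01
0.14 34 [0.108 0.116 0.12  0.124 0.129] -0.009
0.16 24 [0.088 0.099 0.105 0.113 0.117] -0.018
0.18 96 [0.082 0.095 0.1   0.106 0.116] -0.012
0.2 117 [0.07  0.085 0.107 0.113 0.126] -0.012
0.22 75 [0.058 0.067 0.075 0.114 0.123] -0.002
0.24 49 [0.02  0.038 0.054 0.059 0.119] -0.01
0.26 84 [0.015 0.043 0.049 0.059 0.13 ] -0.006
0.28 86 [0.059 0.113 0.119 0.125 0.132] -0.001
```

The depth slices show the scraper at about 32°, pivoting about the hook as planned. Continuing to about 18° before releasing.

Emit:
play_rows([
  [0.021, 0, 0.029, 0, 0, 0],
  [0.021, 0, 0.03, 0, 0, 0],
  [0.021, 0, 0.029, 0, 0, 0],
  [0.022, 0, 0.03, 0, 0, 0],
  [0, 0, 0, 0, 0, 0],
])

```text
time_s: 13.7
ee_pos: [0.5574, -0.286, 0.1555]
tool_rot: [[0.76, -0.544, 0.354], [-0.493, -0.839, -0.23], [0.422, -0.0, -0.906]]
contact_force: [0.8, -1.2, 1.4]
gripper_width: 0.0199
gripper_force: 5.0
```

```bash
cat > look.py <<'E'
from path import *
s=readout.read_state();print(s['ee_pos'],s['contact_force'],s['gripper_width'],s['time_s'])
m,p,d=grab('scene')
P=np.array([[*world(m,u_,v_,d[v_,u_]),u_,v_,*p[v_,u_]] for v_ in range(165,300) for u_ in range(215,335) if d[v_,u_]>0])
rel=P[:,:3]-post; a=rel@h; y=rel@np.cross(Z,h)
g=(abs(y)<.03)&(a>.015)&(a<.25)&(P[:,2]>.02)&(np.ptp(P[:,5:],axis=1)<25)
for z0 in np.arange(.04,.3,.02):
    q=g&(abs(P[:,2]-z0)<.01)
    if q.any(): print(round(z0,2),q.sum(),np.percentile(a[q],[0,25,50,75,100]).round(3),np.percentile(y[q],[0,50,100]).round(3))
E
python3 look.py
```

```text
[ 0.55735209 -0.2860447   0.15551985] [ 0.75223987 -1.22044336  1.44045039] 0.019863151928910007 13.7
0.04 24 [0.207 0.227 0.239 0.244 0.249] [-0.03  -0.025  0.027]
0.06 23 [0.109 0.112 0.115 0.119 0.121] [-0.029 -0.018  0.014]
0.08 24 [0.101 0.108 0.112 0.113 0.118] [-0.03  -0.012  0.007]
0.1 28 [0.094 0.101 0.104 0.107 0.111] [-0.022 -0.012  0.003]
0.12 28 [0.087 0.092 0.095 0.098 0.104] [-0.014 -0.011  0.001]
0.14 13 [0.071 0.084 0.087 0.09  0.094] [-0.022 -0.014  0.001]
0.16 43 [0.071 0.077 0.082 0.087 0.096] [-0.029 -0.022  0.012]
0.18 105 [0.063 0.078 0.085 0.091 0.106] [-0.03  -0.016  0.016]
0.2 82 [0.059 0.068 0.091 0.096 0.109] [-0.03  -0.011  0.019]
0.22 38 [0.051 0.055 0.059 0.063 0.103] [-0.027  0.004  0.019]
0.24 37 [0.02  0.038 0.049 0.052 0.11 ] [-0.03  -0.019  0.012]
0.26 137 [0.015 0.045 0.061 0.102 0.113] [-0.03  -0.004  0.029]
0.28 72 [0.062 0.096 0.113 0.115 0.123] [-0.03  -0.006  0.029]
```

Emit:
play_rows([
  [0, 0, 0, 0, 0, 0],
  [0, 0, 0, 0, 0, 0],
  [0, 0, 0, 0, 0, 0],
  [-0.03, 0, -0.1, 0, 0, 0],
  [-0.03, 0, -0.2, 0, 0, 0],
], hand=0.45)

```text
time_s: 14.38
ee_pos: [0.5333, -0.2705, 0.1928]
tool_rot: [[0.761, -0.544, 0.353], [-0.493, -0.839, -0.229], [0.421, 0.0, -0.907]]
contact_force: [-0.1, -0.2, 0.7]
gripper_width: 0.0519
gripper_force: 0.0
```

Emit:
play_rows([
  [-0.06, 0, -0.25, 0, 0, 0],
  [-0.06, 0, -0.3, 0, 0, 0],
  [-0.06, 0, -0.3, 0, 0, 0],
  [0, 0, -0.3, 0, 0, 0],
  [0, 0, 0, 0, 0, 0],
])

```text
time_s: 15.0
ee_pos: [0.4526, -0.2176, 0.3419]
tool_rot: [[0.758, -0.544, 0.36], [-0.492, -0.839, -0.232], [0.428, -0.002, -0.904]]
contact_force: [0.4, -0.1, -0.2]
gripper_width: 0.0515
gripper_force: 0.0
```

```bash
python3 look.py; python3 - <<'E'
from h import *
m,p,d=load('scene');cv2.imwrite('pics/sc5.png',cv2.resize(p[165:300,215:335],None,fx=4,fy=4,interpolation=2))
# trough handle height check and level
E
```

```text
[ 0.45259944 -0.21756006  0.34194292] [ 0.43460066 -0.12151949 -0.21634027] 0.05148375559708924 15.0
0.04 37 [0.023 0.035 0.212 0.242 0.248] [-0.03  -0.015  0.029]
0.06 43 [0.021 0.028 0.033 0.038 0.247] [-0.024 -0.007  0.02 ]
0.08 23 [0.027 0.029 0.032 0.035 0.039] [-0.016 -0.006  0.009]
0.1 33 [0.027 0.031 0.034 0.037 0.041] [-0.014 -0.006  0.017]
0.12 28 [0.028 0.031 0.034 0.038 0.042] [-0.015 -0.006  0.012]
0.14 34 [0.029 0.033 0.036 0.04  0.044] [-0.016 -0.005  0.004]
0.16 34 [0.03  0.034 0.037 0.041 0.045] [-0.019 -0.007  0.007]
0.18 33 [0.03  0.034 0.037 0.041 0.044] [-0.017 -0.008  0.01 ]
0.2 31 [0.032 0.034 0.037 0.041 0.045] [-0.013 -0.006  0.006]
0.22 42 [0.03  0.034 0.038 0.043 0.051] [-0.029 -0.005  0.018]
0.24 35 [0.022 0.031 0.045 0.05  0.055] [-0.028 -0.014  0.007]
0.26 75 [0.015 0.034 0.044 0.053 0.068] [-0.03  -0.005  0.007]
0.28 18 [0.059 0.064 0.068 0.071 0.074] [-0.009 -0.002  0.002]
```

The scraper hangs vertically on the hook, with depth slices at 32 to 38 mm from the post from z=0.06 to 0.22. Next is the handle.

```bash
cat >> h.py <<'E'
yp=np.array([.028,.9996,0]);xp=np.array([.9996,-.028,0]);Rh=np.array([xp,-yp,[0,0,-1]]).T
E
python3 - <<'E'
from h import *
m,p,d=grab('top')
cv2.imwrite('pics/t5.png',cv2.resize(p[195:305,225:355],None,fx=5,fy=5,interpolation=2))
# black handle pixels by depth
P=np.array([[*world(m,u_,v_,d[v_,u_]),*p[v_,u_]] for v_ in range(230,295) for u_ in range(320,340) if d[v_,u_]>0])
k=(P[:,2]>.12)&(P[:,2]<.17)&(P[:,3:].max(1)<60)
q=P[k];print(k.sum(),q[:,:3].mean(0).round(4),q[:,0].min(),q[:,0].max(),np.polyfit(q[:,0],q[:,1],1))
plan(((.5387,-.119,.33),Rh,9),((.5387,-.119,.20),Rh,5),((.5387,-.119,.129),Rh,5))
E
```

```text
147 [ 0.545  -0.1175  0.1471] 0.4984110120311851 0.5883173260094235 [-0.02676587 -0.1029328 ]
[[0.01, -0.096, 0.011, 0.013, -0.045, -0.057], [0.016, -0.096, 0.013, 0.012, -0.046, -0.057], [0.023, -0.094, 0.012, 0.013, -0.045, -0.057], [0.028, -0.092, 0.012, 0.013, -0.045, -0.057], [0.035, -0.09, 0.013, 0.012, -0.045, -0.058]]
[[0.041, -0.088, 0.011, 0.013, -0.046, -0.057], [0.046, -0.085, 0.011, 0.013, -0.045, -0.057], [0.052, -0.082, 0.009, 0.012, -0.045, -0.057], [0.057, -0.079, 0.008, 0.013, -0.046, -0.057], [0, 0, 0.173, 0, 0, -0.0]]
[[0, 0, 0.174, 0, 0, -0.0], [0, 0, 0.173, 0, 0, -0.0], [0, 0, 0.173, 0, 0, -0.0], [0, 0, 0.174, 0, 0, -0.0], [0, 0, 0.095, 0, 0, -0.0]]
[[0, 0, 0.094, 0, 0, -0.0], [0, 0, 0.095, 0, 0, -0.0], [0, 0, 0.095, 0, 0, -0.0], [0, 0, 0.094, 0, 0, -0.0]]
end [ 0.5386 -0.119   0.129 ] 15.1
```

Emit:
play_rows([
  [0.01, -0.096, 0.011, 0.013, -0.045, -0.057],
  [0.016, -0.096, 0.013, 0.012, -0.046, -0.057],
  [0.023, -0.094, 0.012, 0.013, -0.045, -0.057],
  [0.028, -0.092, 0.012, 0.013, -0.045, -0.057],
  [0.035, -0.09, 0.013, 0.012, -0.045, -0.058],
], hand=0.6)

```text
time_s: 15.72
ee_pos: [0.5005, -0.1629, 0.3314]
tool_rot: [[0.948, -0.265, 0.174], [-0.255, -0.964, -0.078], [0.188, 0.03, -0.982]]
contact_force: [-0.2, 0.3, 0.3]
gripper_width: 0.0375
gripper_force: 0.0
```

Emit:
play_rows([
  [0.041, -0.088, 0.011, 0.013, -0.046, -0.057],
  [0.046, -0.085, 0.011, 0.013, -0.045, -0.057],
  [0.052, -0.082, 0.009, 0.012, -0.045, -0.057],
  [0.057, -0.079, 0.008, 0.013, -0.046, -0.057],
  [0, 0, 0.173, 0, 0, 0],
])

```text
time_s: 16.35
ee_pos: [0.5404, -0.1184, 0.3023]
tool_rot: [[1.0, -0.026, -0.003], [-0.026, -1.0, 0.002], [-0.003, -0.001, -1.0]]
contact_force: [-0.0, -0.8, -0.1]
gripper_width: 0.0377
gripper_force: 0.0
```

Emit:
play_rows([
  [0, 0, 0.174, 0, 0, 0],
  [0, 0, 0.173, 0, 0, 0],
  [0, 0, 0.173, 0, 0, 0],
  [0, 0, 0.174, 0, 0, 0],
  [0, 0, 0, 0, 0, 0],
])

```text
time_s: 16.98
ee_pos: [0.5372, -0.119, 0.1966]
tool_rot: [[1.0, -0.028, -0.007], [-0.028, -1.0, 0.002], [-0.007, -0.001, -1.0]]
contact_force: [-0.7, -0.1, 0.1]
gripper_width: 0.0375
gripper_force: 0.0
```

```bash
python3 - <<'E'
from h import *
s=readout.read_state();print(s['ee_pos'],s['contact_force'],np.round(s['q'],2))
plan(((.5387,-.1183,.129),Rh,5))
E
```

```text
[ 0.53720204 -0.11897613  0.19664981] [-0.72684436 -0.10507083  0.13952856] [ 0.26  0.25 -0.19  1.89  0.05  1.01 -1.55]
[[0.003, -0.001, 0.09, 0, 0.001, -0.0], [0.002, -0.001, 0.09, -0.001, 0.002, -0.0], [0.002, -0.001, 0.091, 0, 0.001, -0.0], [0.003, -0.001, 0.09, 0, 0.001, -0.0], [0.002, 0, 0.09, 0, 0.002, -0.0]]
end [ 0.5387 -0.1184  0.129 ] 16.975
```

Emit:
play_rows([
  [0.003, -0.001, 0.09, 0, 0.001, 0],
  [0.002, -0.001, 0.09, 0, 0.002, 0],
  [0.002, -0.001, 0.091, 0, 0.001, 0],
  [0.003, -0.001, 0.09, 0, 0.001, 0],
  [0.002, 0, 0.09, 0, 0, 0],
])

```text
time_s: 17.6
ee_pos: [0.5408, -0.1186, 0.1309]
tool_rot: [[1.0, -0.028, 0.004], [-0.028, -1.0, 0.0], [0.004, -0.0, -1.0]]
contact_force: [0.5, -0.5, -0.1]
gripper_width: 0.0375
gripper_force: 0.0
```

Emit:
play_rows([
  [0, 0, 0, 0, 0, 0],
  [0, 0, 0, 0, 0, 0],
  [0, 0, 0, 0, 0, 0],
  [0, 0, 0, 0, 0, 0],
], hand=1, grip_force=25)

```text
time_s: 18.1
ee_pos: [0.5412, -0.1185, 0.1323]
tool_rot: [[1.0, -0.028, 0.004], [-0.028, -1.0, 0.0], [0.004, -0.0, -1.0]]
contact_force: [0.6, 1.1, 1.3]
gripper_width: 0.0133
gripper_force: 25.0
```

```bash
cat > lift.py <<'E'
from h import *
s=readout.read_state();p0=np.array(s['ee_pos']);print(p0,s['contact_force'],s['gripper_width'])
# bar centre in grip ~ handle (tool-down, constant orientation): translate along the handle arc
H=np.array([.5455,.123,.09])
def off(t):
    a=np.arctan2(.05,.242)+np.radians(t);r=np.hypot(.05,.242)
    return -yp*r*np.cos(a)+Z*r*np.sin(a)
E
python3 - <<'E'
from lift import *
R0=np.array(s['tool_rot'])
plan(*[(p0+off(t)-off(0),R0,1) for t in np.r_[1,2.5,np.linspace(5,43,16),44.5,45.5]])
E
```

```text
[ 0.5411542  -0.1185472   0.13227068] [0.55400719 1.12890985 1.32438979] 0.013322506968821589
[[0, -0.006, -0.028, 0, 0, 0.0], [0, -0.01, -0.042, 0, 0, 0.0], [0.001, -0.019, -0.069, 0, 0, 0.0], [0, -0.023, -0.07, 0, 0, 0.0], [0, -0.025, -0.068, 0, 0, 0.0]]
[[0.001, -0.029, -0.067, 0, 0, 0.0], [0, -0.031, -0.066, 0, 0, 0.0], [0, -0.034, -0.064, 0, 0, 0.0], [0, -0.038, -0.062, 0, 0, 0.0], [0.001, -0.039, -0.061, 0, 0, 0.0]]
[[0, -0.043, -0.06, 0, 0, 0.0], [0, -0.045, -0.057, 0, 0, 0.0], [0, -0.047, -0.055, 0, 0, 0.0], [0.001, -0.05, -0.053, 0, 0, 0.0], [0, -0.053, -0.051, 0, 0, 0.0]]
[[0, -0.054, -0.048, 0, 0, 0.0], [0, -0.057, -0.046, 0, 0, 0.0], [0, -0.058, -0.043, 0, 0, 0.0], [0.001, -0.036, -0.025, 0, 0, 0.0], [0, -0.024, -0.016, 0, 0, 0.0]]
end [ 0.5442 -0.0105  0.29  ] 18.1
```

Emit:
play_rows([
  [0, -0.006, -0.028, 0, 0, 0],
  [0, -0.01, -0.042, 0, 0, 0],
  [0.001, -0.019, -0.069, 0, 0, 0],
  [0, -0.023, -0.07, 0, 0, 0],
  [0, -0.025, -0.068, 0, 0, 0],
])

```text
time_s: 18.73
ee_pos: [0.5413, -0.1063, 0.1743]
tool_rot: [[1.0, -0.028, 0.004], [-0.028, -1.0, -0.0], [0.004, -0.0, -1.0]]
contact_force: [4.0, -2.3, -3.1]
gripper_width: 0.0133
gripper_force: 25.0
```

Emit:
play_rows([
  [0.001, -0.029, -0.067, 0, 0, 0],
  [0, -0.031, -0.066, 0, 0, 0],
  [0, -0.034, -0.064, 0, 0, 0],
  [0, -0.038, -0.062, 0, 0, 0],
  [0.001, -0.039, -0.061, 0, 0, 0],
])

```text
time_s: 19.35
ee_pos: [0.5418, -0.0816, 0.2224]
tool_rot: [[1.0, -0.029, 0.004], [-0.029, -1.0, -0.001], [0.004, 0.001, -1.0]]
contact_force: [2.2, -7.8, -0.5]
gripper_width: 0.0133
gripper_force: 25.0
```

Emit:
play_rows([
  [0, -0.043, -0.06, 0, 0, 0],
  [0, -0.045, -0.057, 0, 0, 0],
  [0, -0.047, -0.055, 0, 0, 0],
  [0.001, -0.05, -0.053, 0, 0, 0],
  [0, -0.053, -0.051, 0, 0, 0],
])

```text
time_s: 19.98
ee_pos: [0.5426, -0.0475, 0.2644]
tool_rot: [[1.0, -0.031, 0.004], [-0.031, -1.0, -0.003], [0.004, 0.003, -1.0]]
contact_force: [-2.6, -15.1, 11.0]
gripper_width: 0.0133
gripper_force: 25.0
```

Emit:
play_rows([
  [0, -0.054, -0.048, 0, 0, 0],
  [0, -0.057, -0.046, 0, 0, 0],
  [0, -0.058, -0.043, 0, 0, 0],
  [0.001, -0.036, -0.025, 0, 0, 0],
  [0, -0.024, -0.016, 0, 0, 0],
])

```text
time_s: 20.6
ee_pos: [0.5438, -0.013, 0.2916]
tool_rot: [[1.0, -0.03, 0.005], [-0.03, -1.0, -0.003], [0.005, 0.003, -1.0]]
contact_force: [-5.7, -14.4, 17.0]
gripper_width: 0.0134
gripper_force: 25.0
```

Emit:
play_rows([
  [0, 0, 0, 0, 0, 0],
  [0, 0, 0, 0, 0, 0],
  [0, 0, 0, 0, 0, 0],
  [0, 0, 0, 0, 0, 0],
  [0, 0, 0, 0, 0, 0],
])

```text
time_s: 21.22
ee_pos: [0.5438, -0.0131, 0.2915]
tool_rot: [[1.0, -0.03, 0.005], [-0.03, -1.0, -0.003], [0.005, 0.003, -1.0]]
contact_force: [-5.1, -13.8, 18.5]
gripper_width: 0.0131
gripper_force: 25.0
```

```bash
python3 - <<'E'
from lift import *
# tilt estimate from handle centre (11 mm above TCP)
c=p0+np.array([0,0,.011])-H;print('tilt',np.degrees(np.arctan2(c[2],-c@yp))-11.67, s['time_s'])
m,p,d=grab('top')
def blk(x0,y0,x1,y1):
    return p[y0:y1,x0:x1].max(2)<45
b=(p[215:300,140:237].max(2)<32);n,l,st,ce=cv2.connectedComponentsWithStats(b.astype(np.uint8))
for i in range(1,n):
    if st[i][4]>60:
        u_,v_=ce[i]+[140,215];print(st[i],world(m,u_,v_,d[int(v_),int(u_)]).round(3))
cv2.imwrite('pics/t6.png',cv2.resize(p[195:305,130:330],None,fx=4,fy=4,interpolation=2))
E
```

```text
[ 0.54379556 -0.01307822  0.29152722] [ -5.10764251 -13.83872015  18.48924444] 0.013075436660905385
tilt 45.70041248692613 21.225
[  4  33  21  34 514] [0.536 0.354 0.054]
[ 59  32  23  35 545] [0.54  0.203 0.056]
```

View pics/t6.png

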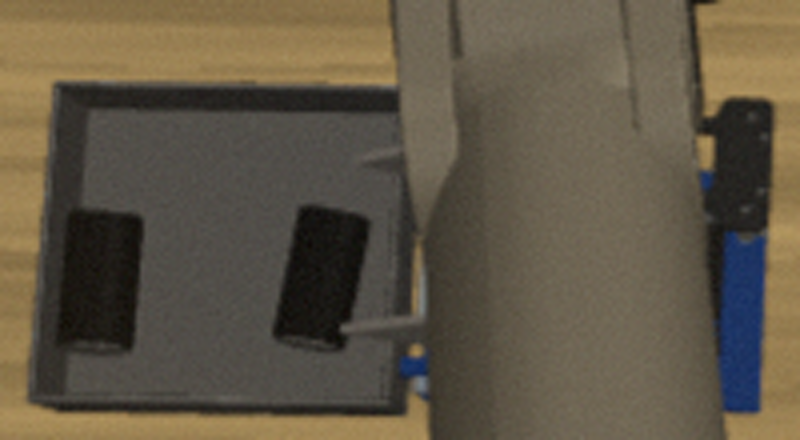

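Both stubs lie in the crate, at crop (100,280) and (322,278), with the tilt at about 45.7°. I'll hold a little longer, then lower.

```bash
python3 - <<'E'
from lift import *
R0=np.array(s['tool_rot']);b=p0
L=np.array([.5412,-.1185,.1325])
t0=45.5
plan(*[(L+off(t)-off(0)+(b-L-off(t0)+off(0))*t/t0,R0 if t>5 else Rh,1) for t in np.r_[44.5,43,np.linspace(41,7,15),5.3,3.8,2.5,1.5,.7,0]])
E
```

```text
[ 0.54378588 -0.01308788  0.29152263] [ -5.84253792 -14.02979825  17.48730404] 0.013475565548824273
[[0, 0.024, 0.016, 0, 0, 0.0], [0, 0.034, 0.025, 0, 0, 0.0], [0, 0.046, 0.035, 0, 0, 0.0], [0, 0.054, 0.044, 0, 0, 0.0], [0, 0.051, 0.046, 0, 0, 0.0]]
[[0, 0.05, 0.049, 0, 0, 0.0], [0, 0.047, 0.05, 0, 0, 0.0], [0, 0.046, 0.053, 0, 0, 0.0], [0, 0.043, 0.055, 0, 0, 0.0], [0, 0.041, 0.056, 0, 0, 0.0]]
[[0, 0.038, 0.058, 0, 0, 0.0], [0, 0.036, 0.06, 0, 0, 0.0], [0, 0.034, 0.061, 0, 0, 0.0], [0, 0.03, 0.063, 0, 0, 0.0], [0, 0.029, 0.064, 0, 0, 0.0]]
[[0, 0.025, 0.065, 0, 0, 0.0], [0, 0.023, 0.066, 0, 0, 0.0], [0, 0.014, 0.047, 0, 0, 0.0], [-0.001, 0.011, 0.042, 0.003, -0.004, -0.002], [0.001, 0.009, 0.036, 0, 0, -0.0]]
[[0, 0.007, 0.029, 0, 0, -0.0], [0, 0.004, 0.022, 0, 0, -0.0], [0, 0.004, 0.02, 0, 0, -0.0]]
end [ 0.5413 -0.1184  0.1325] 21.275
```

Emit:
play_rows([
  [0, 0, 0, 0, 0, 0],
  [0, 0, 0, 0, 0, 0],
  [0, 0, 0, 0, 0, 0],
  [0, 0, 0, 0, 0, 0],
])

```text
time_s: 21.78
ee_pos: [0.5438, -0.0131, 0.2915]
tool_rot: [[1.0, -0.03, 0.005], [-0.03, -1.0, -0.003], [0.005, 0.003, -1.0]]
contact_force: [-5.0, -15.0, 17.5]
gripper_width: 0.0136
gripper_force: 25.0
```

Emit:
play_rows([
  [0, 0.024, 0.016, 0, 0, 0],
  [0, 0.034, 0.025, 0, 0, 0],
  [0, 0.046, 0.035, 0, 0, 0],
  [0, 0.054, 0.044, 0, 0, 0],
  [0, 0.051, 0.046, 0, 0, 0],
])

```text
time_s: 22.4
ee_pos: [0.5432, -0.0444, 0.2661]
tool_rot: [[1.0, -0.03, 0.005], [-0.03, -1.0, -0.002], [0.005, 0.002, -1.0]]
contact_force: [-2.0, -11.4, 11.1]
gripper_width: 0.0134
gripper_force: 25.0
```

Emit:
play_rows([
  [0, 0.05, 0.049, 0, 0, 0],
  [0, 0.047, 0.05, 0, 0, 0],
  [0, 0.046, 0.053, 0, 0, 0],
  [0, 0.043, 0.055, 0, 0, 0],
  [0, 0.041, 0.056, 0, 0, 0],
])

```text
time_s: 23.02
ee_pos: [0.5424, -0.0782, 0.2262]
tool_rot: [[1.0, -0.03, 0.005], [-0.03, -1.0, -0.002], [0.005, 0.002, -1.0]]
contact_force: [0.7, -12.0, 6.8]
gripper_width: 0.0133
gripper_force: 25.0
```

Emit:
play_rows([
  [0, 0.038, 0.058, 0, 0, 0],
  [0, 0.036, 0.06, 0, 0, 0],
  [0, 0.034, 0.061, 0, 0, 0],
  [0, 0.03, 0.063, 0, 0, 0],
  [0, 0.029, 0.064, 0, 0, 0],
])

```text
time_s: 23.65
ee_pos: [0.5419, -0.1034, 0.1801]
tool_rot: [[1.0, -0.03, 0.004], [-0.03, -1.0, -0.002], [0.005, 0.002, -1.0]]
contact_force: [1.4, -12.3, 3.7]
gripper_width: 0.0135
gripper_force: 25.0
```

```bash
python3 - <<'E'
from lift import *
L=np.array([.5412,-.1185,.1325]);c=p0+np.array([0,0,.008])-H;t0=np.degrees(np.arctan2(c[2],-c@yp))-11.67;print(t0)
plan(*[(L+off(t)-off(0),Rh,1) for t in np.linspace(t0,0,11)[1:]])
E
```

```text
[ 0.54190957 -0.10335164  0.18006273] [  1.38926448 -12.33666412   3.69508603] 0.013507716881519997
11.75287184033351
[[-0.002, 0.012, 0.027, 0.002, -0.004, -0.002], [0, 0.013, 0.031, 0, 0, -0.0], [0, 0.012, 0.032, 0, 0, -0.0], [0, 0.011, 0.032, 0, 0, -0.0], [0, 0.01, 0.032, 0, 0, -0.0]]
[[0, 0.01, 0.032, 0, 0, -0.0], [0, 0.009, 0.033, 0, 0, -0.0], [0, 0.009, 0.032, 0, 0, -0.0], [0, 0.008, 0.033, 0, 0, -0.0], [0, 0.007, 0.033, 0, 0, -0.0]]
end [ 0.5412 -0.1185  0.1325] 23.65
```

Emit:
play_rows([
  [-0.002, 0.012, 0.03, 0.002, -0.004, 0],
  [0, 0.013, 0.031, 0, 0, 0],
  [0, 0.012, 0.032, 0, 0, 0],
  [0, 0.011, 0.032, 0, 0, 0],
  [0, 0.01, 0.032, 0, 0, 0],
])

```text
time_s: 24.28
ee_pos: [0.5417, -0.1118, 0.1566]
tool_rot: [[1.0, -0.03, 0.001], [-0.03, -1.0, 0.0], [0.001, -0.0, -1.0]]
contact_force: [3.5, -12.6, 2.7]
gripper_width: 0.0132
gripper_force: 25.0
```

Emit:
play_rows([
  [0, 0.01, 0.032, 0, 0, 0],
  [0, 0.009, 0.033, 0, 0, 0],
  [0, 0.009, 0.032, 0, 0, 0],
  [0, 0.008, 0.025, 0, 0, 0],
  [0, 0.004, 0.016, 0, 0, 0],
])

```text
time_s: 24.9
ee_pos: [0.5415, -0.1174, 0.1358]
tool_rot: [[1.0, -0.03, 0.001], [-0.03, -1.0, 0.001], [0.001, -0.001, -1.0]]
contact_force: [3.1, -11.1, 1.5]
gripper_width: 0.0135
gripper_force: 25.0
```

Emit:
play_rows([
  [0, 0, 0, 0, 0, 0],
  [0, 0, 0, 0, 0, 0],
])

```text
time_s: 25.15
ee_pos: [0.5415, -0.1174, 0.1359]
tool_rot: [[1.0, -0.03, 0.001], [-0.03, -1.0, 0.001], [0.001, -0.001, -1.0]]
contact_force: [3.1, -11.1, -0.2]
gripper_width: 0.0129
gripper_force: 25.0
```

Emit:
play_rows([
  [0, 0.003, 0.01, 0, 0, 0],
  [0, 0.003, 0.01, 0, 0, 0],
  [0, 0, 0, 0, 0, 0],
])

```text
time_s: 25.52
ee_pos: [0.5415, -0.118, 0.1328]
tool_rot: [[1.0, -0.03, 0.001], [-0.03, -1.0, 0.001], [0.001, -0.001, -1.0]]
contact_force: [3.0, -11.6, -0.5]
gripper_width: 0.0134
gripper_force: 25.0
```

Emit:
play_rows([
  [0, 0.002, 0.007, 0, 0, 0],
  [0, 0, 0.006, 0, 0, 0],
  [0, 0, 0, 0, 0, 0],
])

```text
time_s: 25.9
ee_pos: [0.5415, -0.1184, 0.1309]
tool_rot: [[1.0, -0.03, 0.001], [-0.03, -1.0, 0.001], [0.001, -0.001, -1.0]]
contact_force: [3.3, -10.7, 0.1]
gripper_width: 0.0134
gripper_force: 25.0
```

Emit:
play_rows([
  [0, 0, 0.008, 0, 0, 0],
  [0, 0, 0.008, 0, 0, 0],
  [0, 0, 0, 0, 0, 0],
])

```text
time_s: 26.28
ee_pos: [0.5419, -0.1185, 0.1302]
tool_rot: [[1.0, -0.03, 0.002], [-0.03, -1.0, 0.0], [0.002, -0.0, -1.0]]
contact_force: [-5.8, -9.5, 27.1]
gripper_width: 0.0133
gripper_force: 25.0
```

Emit:
play_rows([
  [0, 0, 0.008, 0, 0, 0],
  [0, 0, 0.008, 0, 0, 0],
  [0, 0, 0, 0, 0, 0],
])

```text
time_s: 26.65
ee_pos: [0.5431, -0.1185, 0.1286]
tool_rot: [[1.0, -0.03, 0.004], [-0.03, -1.0, 0.0], [0.004, -0.0, -1.0]]
contact_force: [-3.0, -8.9, 32.0]
gripper_width: 0.0132
gripper_force: 25.0
```

```bash
python3 - <<'E'
from h import *
m,p,d=grab('scene');T,pt,dt=load('scene'),0,0
# wall top heights near back corners & handle near end in depth cloud
P=np.array([[*world(m,u_,v_,d[v_,u_]),*p[v_,u_]] for v_ in range(220,345) for u_ in range(290,420) if d[v_,u_]>0])
rel=P[:,:3]-np.array([.5455,.123,0]);x=rel@xp;y=rel@yp
for y0 in np.arange(-.19,0,.03):
    for sx in(-1,1):
        k=(abs(abs(x)-.055)<.006)&(np.sign(x)==sx)&(abs(y-y0)<.015)&(P[:,2]>.1)&(P[:,2]<.2);
        if k.sum()>3: print(round(y0,2),sx,k.sum(),np.percentile(P[k,2],[50,90,97]).round(4))
E
```

```text
-0.19 -1 70 [0.1334 0.1537 0.1558]
-0.19 1 60 [0.1381 0.1538 0.1551]
-0.16 -1 86 [0.1316 0.1537 0.1561]
-0.16 1 91 [0.1335 0.1533 0.1546]
-0.13 -1 108 [0.1321 0.1531 0.1551]
-0.13 1 114 [0.1298 0.1526 0.1544]
-0.1 -1 112 [0.1312 0.1533 0.1547]
-0.1 1 115 [0.1317 0.154  0.1553]
-0.07 -1 119 [0.1307 0.1529 0.1551]
-0.07 1 128 [0.1319 0.1535 0.1552]
-0.04 -1 136 [0.1339 0.1529 0.1544]
-0.04 1 138 [0.1294 0.1537 0.156 ]
-0.01 -1 149 [0.1302 0.1522 0.1542]
-0.01 1 149 [0.1331 0.1539 0.1555]
```

The upward contact force and the flat wall tops (about 155 mm along the whole length) show the trough level on its rest. I'll ease off the load, open just enough, and withdraw straight up.

Emit:
play_rows([
  [0, 0, -0.008, 0, 0, 0],
  [0, 0, -0.008, 0, 0, 0],
  [0, 0, 0, 0, 0, 0],
])

```text
time_s: 27.08
ee_pos: [0.5429, -0.1184, 0.1292]
tool_rot: [[1.0, -0.029, 0.004], [-0.029, -1.0, 0.001], [0.004, -0.001, -1.0]]
contact_force: [10.8, -10.5, -0.6]
gripper_width: 0.0132
gripper_force: 25.0
```

Emit:
play_rows([
  [0, 0, 0, 0, 0, 0],
  [0, 0, 0, 0, 0, 0],
  [0, 0, 0, 0, 0, 0],
  [0, 0, 0, 0, 0, 0],
], hand=0.6)

```text
time_s: 27.58
ee_pos: [0.5409, -0.1165, 0.1275]
tool_rot: [[1.0, -0.028, -0.001], [-0.028, -1.0, 0.003], [-0.001, -0.003, -1.0]]
contact_force: [-0.2, -0.8, -0.3]
gripper_width: 0.0377
gripper_force: 0.0
```

Emit:
play_rows([
  [0, 0, -0.08, 0, 0, 0],
  [0, 0, -0.15, 0, 0, 0],
  [0, 0, -0.25, 0, 0, 0],
  [0, 0, -0.3, 0, 0, 0],
  [0, 0, -0.3, 0, 0, 0],
])

```text
time_s: 28.2
ee_pos: [0.541, -0.117, 0.2919]
tool_rot: [[1.0, -0.028, -0.0], [-0.028, -1.0, 0.003], [-0.0, -0.003, -1.0]]
contact_force: [0.7, 0.0, 0.2]
gripper_width: 0.0378
gripper_force: 0.0
```

Emit:
play_rows([
  [-0.1, 0, -0.3, 0, 0, 0],
  [-0.1, 0, -0.2, 0, 0, 0],
  [0, 0, 0, 0, 0, 0],
  [0, 0, 0, 0, 0, 0],
])

```text
time_s: 28.7
ee_pos: [0.5111, -0.1164, 0.3645]
tool_rot: [[1.0, -0.028, -0.001], [-0.028, -1.0, 0.003], [-0.001, -0.003, -1.0]]
contact_force: [-0.5, 0.4, -1.4]
gripper_width: 0.0375
gripper_force: 0.0
```

```bash
python3 look.py; python3 - <<'E'
from h import *
m,p,d=grab('top')
P=np.array([[*world(m,u_,v_,d[v_,u_]),*p[v_,u_]] for v_ in range(230,295) for u_ in range(318,342) if d[v_,u_]>0])
k=(P[:,2]>.12)&(P[:,2]<.2)&(P[:,3:].max(1)<60);q=P[k];print('handle',k.sum(),q[:,:3].mean(0).round(4))
b=(p[215:300,140:237].max(2)<32);n,l,st,ce=cv2.connectedComponentsWithStats(b.astype(np.uint8))
for i in range(1,n):
    if st[i][4]>60:
        u_,v_=ce[i]+[140,215];print(st[i],world(m,u_,v_,d[int(v_),int(u_)]).round(3))
E
```

```text
[ 0.51110407 -0.11637127  0.36449613] [-0.51207962  0.4457939  -1.43154697] 0.037534396075383336 28.7
0.04 32 [0.025 0.167 0.229 0.243 0.25 ] [-0.03  -0.02   0.025]
0.06 52 [0.021 0.028 0.034 0.038 0.236] [-0.029 -0.008  0.02 ]
0.08 28 [0.027 0.032 0.035 0.038 0.041] [-0.013 -0.008  0.004]
0.1 40 [0.027 0.03  0.034 0.04  0.044] [-0.016 -0.005  0.006]
0.12 31 [0.028 0.032 0.034 0.038 0.042] [-0.018 -0.009  0.009]
0.14 33 [0.029 0.033 0.037 0.04  0.044] [-0.015 -0.007  0.004]
0.16 34 [0.029 0.033 0.036 0.041 0.045] [-0.016 -0.008  0.006]
0.18 38 [0.031 0.035 0.038 0.042 0.047] [-0.018 -0.007  0.008]
0.2 33 [0.031 0.035 0.038 0.042 0.045] [-0.016 -0.009  0.002]
0.22 42 [0.029 0.033 0.037 0.043 0.051] [-0.027  0.001  0.015]
0.24 40 [0.017 0.031 0.043 0.049 0.052] [-0.027 -0.008  0.015]
0.26 74 [0.015 0.036 0.045 0.055 0.067] [-0.027 -0.005  0.007]
0.28 16 [0.062 0.065 0.068 0.071 0.074] [-0.009 -0.004  0.003]
handle 0 [nan nan nan]
[  4  33  21  34 536] [0.534 0.351 0.063]
[ 59  32  23  35 550] [0.539 0.202 0.059]<stdin>:4: RuntimeWarning: Mean of empty slice.
  ret = um.true_divide(
```

```bash
python3 - <<'E'
from h import *
m,p,d=load('scene')
P=np.array([world(m,u_,v_,d[v_,u_]) for v_ in range(220,345) for u_ in range(290,420) if d[v_,u_]>0])
rel=P-np.array([.5455,.123,0]);x=rel@xp;y=rel@yp;ok=True
for y0 in(-.18,-.1,-.03):
    k=(abs(abs(x)-.055)<.006)&(abs(y-y0)<.015)&(P[:,2]>.1)&(P[:,2]<.2);z=np.percentile(P[k,2],95);print(y0,z.round(4));ok&=abs(z-.155)<.004
if ok: print(close_job())
E
```

```text
-0.18 0.1544
-0.1 0.1554
-0.03 0.1548
the job is handed in; nothing more can be done
None
```

The job is handed in: the steel scraper hangs on the green stand's hook, both stubs are in the grey crate after about a second's hold near 45°, and the trough is back level on its rest with the arm clear; on the first reach a finger briefly pressed the trough wall (about 16 N).

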